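Load the sample cradle, wedge the row tight and hang its tag

ROBOT

A 6-joint arm with a two-finger parallel gripper is mounted at the origin on the work surface. World frame = base frame: x ahead of the robot, y to its left, z up, the work surface at z = 0. Lengths are in m, angles in rad, forces in N, time in s.
With the tool pointing down it reaches from about 0.225 to 0.875 m from the base axis. Payload 3.4 kg.
Tool frame: the origin (TCP) lies midway between the tips of the shut fingers; the grasp point (between the pads) lies 19 mm behind it (ctrl.tcp_to_grasp is the distance from the TCP to the grasp point, in m); z points along the fingers, y is the line along which they close (so a half turn about z gives the same grasp; the last joint's range is limited). The gripper opens to 85 mm and grips with 20 to 120 N. Pads are 22 mm wide; open, the fingers measure 114 mm over their backs; the gripper's body (76 mm by 85 mm) begins 54 mm behind the grasp point. The pads swing forward as they close: fully open they stand 13 mm farther back than shut.
Start: joints at [-1.442, 0.276, 1.505, -0, 1.361, -0.121], TCP at [0.142, -0.557, 0.21] pointing down, gripper open.
Joint ranges: [-2.89, 2.89], [-0.75, 2.08], [0.22, 2.7], [-1.18, 4.32], [0.11, 2.71], [-2.7, 2.7]. Speed limits (rad/s): [2.57, 2.57, 3.14, 3.14, 3.14, 3.14].

INTERFACE

Orientations are given as a 3x3 rotation matrix whose columns are the frame's x, y, z axes.
In Python, from cell import ctrl, vision, order gives the robot as it stands.
- The arm moves only by the shell command python3 -m handwheel 'ROWS' [OPENING]. ROWS is text: rows parted by semicolons, each of 6 numbers parted by spaces: the shift along the tool's x, y, z normalised to -1 to 1, where 1 is 4 cm, then the turn, a rotation vector about the tool's x, y, z normalised to -1 to 1, where 1 is 6 degrees. In form: tx ty tz rx ry rz; .... A call has 1 to 20 rows; each row shifts and turns the commanded pose from where the row before left it, along the tool's axes as they then stand; what a row does not reach is not made up. A row lasts 1/10 s, in which the tool goes at most 50 mm and 8.59 degrees, less where a joint would pass 70% of its speed; a pose out of reach is approached as far as the arm can. A call with a number of a shift or a turn outside -1 to 1 is refused whole. A call with a gripper value outside its range is refused whole. OPENING is the opening, from 0 (shut) to 1 (fully open), set as the call begins (- or left out, the last holds). The fingers move at their own pace and stop on an object; the grip force is fixed at half the most. Time passes only in rows, so rows that do not move let the fingers close. It gives the time, the measured TCP pose, the force, the opening and the grip force at its end, in the units of the state.
- ctrl.state(): the state, without advancing time (a new reading comes with each control period).
- vision.grab_frame(name): name is "side" or "top" or "wrist"; returns (picture, depth): 420x560x3 uint8, blue, green, red; 420x560 float32, m along the optical axis (not along the pixel's ray), 0 where there is no reading.
- vision.get_calibration(name): a dict with "K" (3x3 intrinsics, pixels), "world_from_camera" (4x4, takes a point from camera to world coordinates). Camera axes: x right, y up, looking along -z (the intrinsics and any distortion apply to the point x, -y, -z); pixel columns grow to the right and rows downward; lengths in m; the calibration is good to about 2 mm. A picture is of the moment at which its call begins: read the wrist's pose just before it. get_calibration takes no time and is no camera call; for the wrist camera it gives the pose at the moment of the call.
- order.hand_in(): hands the job in; it is judged then, once.
The state is a dict: "time_s": time; "joints": joint angles; "dq": joint speeds; "joint_torque": joint torques, N m; "ee_pos": TCP position; "orientation": TCP orientation; "contact_force": force on the tool from outside, world axes, zero at the start; "ft_torque": the same for the moment, N m; "grip_width": finger opening in m; "finger_force": force on a finger pad.
Only numpy, scipy, OpenCV 4.12 (cv2) and the standard library are available. Lean on these libraries where they do the work, as an engineer would, in place of code of your own. Each camera call takes 0.05 s, during which the arm holds its last target. There are 200 camera calls.

TASK

Get the cradle ready for the profilometer: move the white transport bar from its channel to the blue return tray, stand all the brass sample blocks upright in the channel, make the row up to four with grey blanks, and drive the red wedge down into the last gap, flat face to the row, until it is home and the row is locked tight with the black sprung stop pushed in. Only then hang the green status tag by its eye on the peg of the stand and let it hang free. Spare blanks stay on the bench; do not disturb the bottle, the wafer box or the loupe.

Things in the scene. Friction and masses are not known exactly. Their poses are not given: they have to be found in the camera images.
- cradle: Aluminium cradle, fixed, position varies: base 90 x 245 x 12 mm, origin under its centre. The row runs along its y, x is across, z up. The channel, 62 mm wide at its floor, has side walls flaring out to 80 mm wide at 22 mm above the floor, and runs from an black sprung stop (+y end) to a fixed blue sloping wall (-y end; 80 mm high above the floor, 44 mm wide).
- cradle_floor (a point): Point on the channel floor (12 mm above the bench), mid-width, under the face of the sprung stop at rest; axes as the cradle's. u = distance from here along the cradle's -y. Four blocks take u = 0 to 160 mm. The blue wall's face lies at u = 167.6 mm + 0.2 x height above the floor, leaning outward (183.6 mm at its top).
- stop (a joint): Black stop plate (54 mm wide, reaching 50 mm above the channel floor) at the +y end: a spring (0.6 N per mm) holds it at 0; the value (m) grows to 0.008 as the row pushes it in along +y. With four blocks and the wedge fully down on the floor it reads about 0.006; with a block missing the wedge goes down without pressing it.
- wedge_grip (a point): Red wedge, upright, thin end down, in a pocket 30 mm deep: 56 mm wide (x), 110 tall, 14 thick at the foot, 36 at the top, 0.18 kg. This point: 90 mm above the foot, 11.5 mm inside the flat upright face (its +y side). The 1:5 slope on its -y side goes against the blue wall. It meets row and wall 32 mm above the floor; from there press its flat top down with 10 to 25 N; friction holds it.
- bar_mid (a point): White transport bar, 50 (x) x 110 (y) x 60 mm (z, up), 0.25 kg, with two black dots on top; it starts on the floor of the cradle's channel, long side along the row. The point is its centre, 30 mm up.
- tray_floor (a point): Blue return tray, fixed: 100 (x) x 160 (y) mm outside, walls 4 mm thick and 14 mm high. The point is the centre of its inner floor, 4 mm above the bench.
- tag_grip (a point): Green status tag standing upright in the dock's slot (28 mm deep, dock floor 10 mm above the bench): plate 56 mm wide (its y), 8 mm thick (its x), with a black square stem 16 x 16 x 48 mm on top (top of stem 140 mm above the tag's lower edge). This point is in the stem's middle, 22 mm below its top. 0.09 kg.
- tag_eye (a point): Centre of the tag's square eye, a 30 x 30 mm opening right through the plate along its x, 53 mm below tag_grip and 65 mm above the lower edge; axes as tag_grip.
- peg_mid (a point): Middle of the steel peg on the fixed peg stand, 123.5 mm above the bench: a round bar of 10 mm diameter pointing along the stand's -x (roughly to the robot) and rising slightly to its tip, 25 mm beyond this point along -x and 4 mm higher; the post it grows from is 20 mm away along +x, 22 mm wide, 134 mm high above the bench. z up.
- sample1_mid (a point): Sample block: brass, with a round green glass chip on its top; 56 (its x) x 40 (its y) x 64 mm (z, up), 0.15 kg, heavy at the foot, standing on the bench. The point is its centre, 32 mm up. Two to four of these are present.
- sample2_mid (a point): Sample block: brass, with a round green glass chip on its top; 56 (its x) x 40 (its y) x 64 mm (z, up), 0.15 kg, heavy at the foot, standing on the bench. The point is its centre, 32 mm up. Two to four of these are present.
- sample3_mid (a point): Sample block: brass, with a round green glass chip on its top; 56 (its x) x 40 (its y) x 64 mm (z, up), 0.15 kg, heavy at the foot, standing on the bench. The point is its centre, 32 mm up. Two to four of these are present.
- sample4_mid (a point): Sample block: brass, with a round green glass chip on its top; 56 (its x) x 40 (its y) x 64 mm (z, up), 0.15 kg, heavy at the foot, standing on the bench. The point is its centre, 32 mm up. Two to four of these are present.
- blank1_mid (a point): Blank: plain grey plastic block of the same size as the samples, 56 (x) x 40 (y) x 64 mm (z), 0.15 kg, heavy at the foot, standing on the bench. The point is its centre. Filler for an empty place.
- blank2_mid (a point): Blank: plain grey plastic block of the same size as the samples, 56 (x) x 40 (y) x 64 mm (z), 0.15 kg, heavy at the foot, standing on the bench. The point is its centre. Filler for an empty place.
- tag: The tag as a whole; origin at the middle of its lower edge, axes as tag_grip.
- solvent: Bystander: green solvent bottle, 60 mm wide, 130 mm high; origin under its centre.
- waferbox: Bystander: clear round wafer box, 100 mm wide, 25 mm high; origin under its centre.
- loupe: Bystander: black loupe, 40 mm wide, 42 mm high; origin under its centre.
Things that resemble listed ones, but are neither listed nor needed, are in the scene too. Of the things like the part that bears peg_mid, leave any that is orange or purple; of the rest the larger one is meant.

How it is judged:
On the way, in this order (a step that is already met when the one before it is completed fails the run):
1. the row of four, with every sample in it, is wedged tight: the sprung stop pushed in more than 3.5 mm by the wedge (x of sample1_mid in the frame of cradle_floor between -0.007 and 0.007 m and y of sample1_mid in the frame of cradle_floor between -0.16 and -0.01 m and z of sample1_mid in the frame of cradle_floor between 0.025 and 0.037 m and angle between each of sample1_mid, sample2_mid, sample3_mid, sample4_mid's own z axis and vertical below 0.08 rad and x of sample2_mid in the frame of cradle_floor between -0.007 and 0.007 m and y of sample2_mid in the frame of cradle_floor between -0.16 and -0.01 m and z of sample2_mid in the frame of cradle_floor between 0.025 and 0.037 m and x of sample3_mid in the frame of cradle_floor between -0.007 and 0.007 m and y of sample3_mid in the frame of cradle_floor between -0.16 and -0.01 m and z of sample3_mid in the frame of cradle_floor between 0.025 and 0.037 m and x of sample4_mid in the frame of cradle_floor between -0.007 and 0.007 m and y of sample4_mid in the frame of cradle_floor between -0.16 and -0.01 m and z of sample4_mid in the frame of cradle_floor between 0.025 and 0.037 m and value of joint stop above 0.0035 m and x of wedge_grip in the frame of cradle_floor between -0.008 and 0.008 m and y of wedge_grip in the frame of cradle_floor between -0.188 and -0.164 m and z of wedge_grip in the frame of cradle_floor below 0.107 m and angle between wedge_grip's own z axis and vertical below 0.1 rad), for 0.3 s.
2. the tag hangs on the peg by its eye (x of tag_eye in the frame of peg_mid between -0.028 and 0.022 m and y of tag_eye in the frame of peg_mid between -0.012 and 0.012 m and z of tag_eye in the frame of peg_mid between -0.02 and 0 m and angle between tag_eye's own z axis and vertical below 0.25 rad and contact force between tag and the fingers below 0.05 N), for 0.3 s.
At the end, for the whole second after the job is handed in: The bar lies level in the return tray. Every sample stands upright on the channel floor in the row, the wedge in the gap within 17 mm of the floor, the stop pressed in over 3.5 mm; the tag hangs on the peg through its eye (within 12 mm sideways, 0.25 rad of upright), released, at rest (all of step 1 and all of step 2 and x of bar_mid in the frame of tray_floor between -0.024 and 0.024 m and y of bar_mid in the frame of tray_floor between -0.028 and 0.028 m and z of bar_mid in the frame of tray_floor below 0.036 m and angle between bar_mid's own z axis and vertical below 0.1 rad and linear speed of tag below 0.03 m/s); the robot touches nothing.
It fails at once if the solvent is shifted more than 25 mm or tipped (distance of solvent from where it was at the start of the episode above 0.025 m or angle between solvent's own z axis and vertical above 0.4 rad).
It fails at once if the waferbox is shifted more than 25 mm or tipped (distance of waferbox from where it was at the start of the episode above 0.025 m or angle between waferbox's own z axis and vertical above 0.4 rad).
It fails at once if the loupe is shifted more than 25 mm or tipped (distance of loupe from where it was at the start of the episode above 0.025 m or angle between loupe's own z axis and vertical above 0.4 rad).
Of sample1, sample2, sample3, sample4 only 2 to 4 are there at a start; the rules pass over those that are not, and their reading is None.
At some moment in a run one of sample1, sample2, sample3, sample4, blank1, blank2 may be knocked a few centimetres aside while the robot is not near it.
It also fails if it takes over 184 s, if anything falls off the work surface, if the arm or the gripper's body presses on something with over 40 N, if the wrist force passes 120 N, or if a joint passes its speed limit or range.

## Working session

There is one attempt and no reset: what is moved stays moved. The work goes in short steps, Python scripts to look and compute and a shell command to move; the robot and the scene stay as the last step left them, time stands still between calls to the robot, and variables do not carry over. Pictures are saved under pics/ and viewed, at most 14 in all, crops included, and the job is handed in when it is done.

```bash
mkdir -p pics; ls
python3 - <<'E'
from cell import ctrl, vision
import cv2,numpy as np
s=ctrl.state();print(s['time_s'],s['ee_pos'],np.round(s['orientation'],3).tolist(),ctrl.tcp_to_grasp)
for n in ['top','side']:
    p,d=vision.grab_frame(n);cv2.imwrite(f'pics/{n}0.png',p);np.savez(f'{n}0.npz',p=p,d=d,**vision.get_calibration(n))
    c=vision.get_calibration(n);print(np.round(c['K'],1).tolist(),np.round(c['world_from_camera'],3).tolist(),c.keys())
E
```

```text
pics
0.0 [ 0.14207227 -0.55659112  0.20885601] [[0.969, 0.247, -0.0], [0.247, -0.969, 0.002], [0.0, -0.002, -1.0]] 0.0187
[[436.0, 0.0, 277.3], [0.0, 436.0, 214.1], [0.0, 0.0, 1.0]] [[0.018, 0.989, -0.149, 0.442], [-1.0, 0.019, 0.009, 0.094], [0.011, 0.148, 0.989, 1.315], [0.0, 0.0, 0.0, 1.0]] dict_keys(['K', 'world_from_camera'])
[[465.1, 0.0, 279.8], [0.0, 465.1, 210.1], [0.0, 0.0, 1.0]] [[-0.977, 0.14, -0.158, 0.429], [-0.211, -0.666, 0.716, 1.037], [-0.005, 0.733, 0.68, 0.99], [0.0, 0.0, 0.0, 1.0]] dict_keys(['K', 'world_from_camera'])
```

View pics/top0.png

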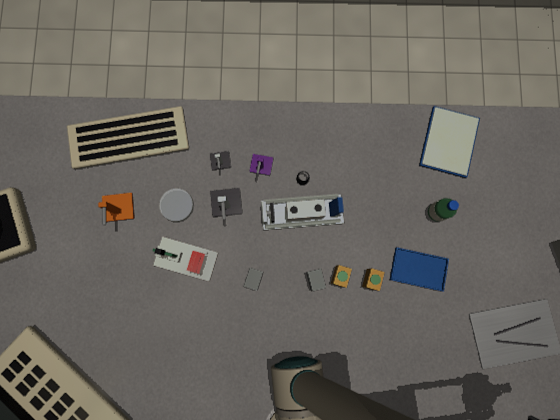

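View pics/side0.png

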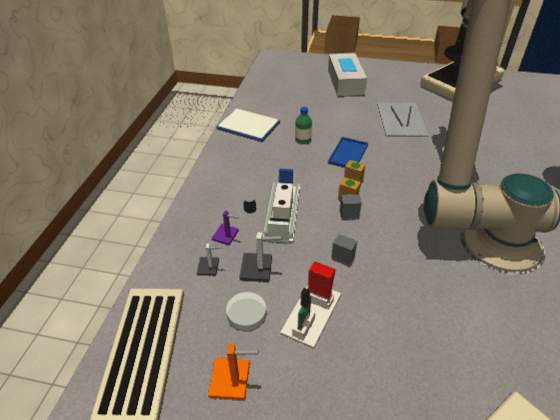

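The top view shows the cradle at (303,212), the tray at (419,269), and samples at (342,276) and (375,280). Blanks are at (254,279) and (317,280), and the wedge and tag holder at (185,258).

There are four peg stands: orange (118,207), purple (261,165), small grey (220,160) and large grey (226,203). The large grey one fits the description. I'll confirm it in an enlarged crop.

```bash
cat > h.py <<'E'
import numpy as np,cv2
def load(n):
    z=np.load(n);return {k:z[k] for k in z.files}
def cloud(f):
    K,T,d=f['K'],f['world_from_camera'],f['d'];v,u=np.mgrid[:d.shape[0],:d.shape[1]]
    P=np.stack([(u-K[0,2])/K[0,0]*d,-(v-K[1,2])/K[1,1]*d,-d],-1)
    return P@T[:3,:3].T+T[:3,3]
def ray(f,u,v,z):
    "pixel -> world point on plane z"
    K,T=f['K'],f['world_from_camera']
    r=T[:3,:3]@np.array([(u-K[0,2])/K[0,0],-(v-K[1,2])/K[1,1],-1]);o=T[:3,3]
    return o+r*(z-o[2])/r[2]
def proj(f,P):
    K,T=f['K'],f['world_from_camera'];c=T[:3,:3].T@(np.asarray(P)-T[:3,3])
    return np.array([K[0,0]*c[0]/-c[2]+K[0,2],K[1,1]*-c[1]/-c[2]+K[1,2]])
def rect(f,box,zlo,zhi,mask=None):
    "min-area rectangle (world xy) of cloud points in pixel box with height in band"
    P=cloud(f);u0,v0,u1,v1=box;m=np.zeros(P.shape[:2],bool);m[v0:v1,u0:u1]=1
    m&=(P[...,2]>zlo)&(P[...,2]<zhi)&(f['d']>0)
    if mask is not None:m&=mask
    Q=P[m];(c,s,a)=cv2.minAreaRect((Q[:,:2]*1000).astype(np.float32))
    return dict(n=len(Q),c=np.round(c,1),s=np.round(s,1),a=round(a,1),z=round(float(np.median(Q[:,2]))*1000,1),mean=np.round(Q.mean(0)*1000,1))
E
python3 - <<'E'
from h import *
f=load('top0.npz');
P=cloud(f);print('bench z',np.median(P[300:330,150:250,2]))
for n,b,lo,hi in [('s_a',(328,260,355,292),.055,.075),('s_b',(362,262,390,296),.055,.075),('bl_a',(240,262,268,296),.055,.075),('bl_b',(303,262,329,294),.055,.075),
 ('tray',(384,240,455,300),.003,.03),('bar',(275,190,335,230),.067,.08),('cradle',(250,185,355,240),.008,.2),('bluewall',(325,185,355,225),.08,.1),('stop',(255,195,280,230),.055,.07),('dock',(148,230,225,285),.006,.06),('wedge',(180,240,215,280),.1,.14),('tag',(150,240,185,275),.11,.2),('stand',(205,180,250,225),.003,.03),('post',(205,180,250,225),.125,.2),('bottle',(425,190,465,225),.02,.2),('loupe',(292,168,312,188),.02,.06),('wafer',(155,185,197,225),.015,.05)]:
    try: print(n,rect(f,b,lo,hi))
    except Exception as e: print(n,e)
a=f['p'][150:290,150:360];cv2.imwrite('pics/c1.png',cv2.resize(a,None,fx=3.8,fy=3.8,interpolation=2))
E
```

```text
bench z 0.000337072859417753
s_a {'n': 288, 'c': array([ 454.9, -105.9]), 's': array([41.2, 55.9]), 'a': 74.1, 'z': 64.3, 'mean': array([ 454.9, -105.1,   64.3])}
s_b {'n': 287, 'c': array([ 447.2, -199. ]), 's': array([41.2, 55.7]), 'a': 75.1, 'z': 64.6, 'mean': array([ 447.1, -198.3,   64.6])}
bl_a {'n': 282, 'c': array([442.6, 148.3]), 's': array([39.8, 54.9]), 'a': 72.7, 'z': 64.1, 'mean': array([442.4, 148.2,  64.1])}
bl_b {'n': 282, 'c': array([443.6, -32. ]), 's': array([55.2, 40.2]), 'a': 14.3, 'z': 64.4, 'mean': array([443.3, -31.6,  64.4])}
tray {'n': 1880, 'c': array([ 480.3, -346.6]), 's': array([175.6, 218.9]), 'a': 1.0, 'z': 5.6, 'mean': array([ 481.9, -345.1,    6.8])}
bar {'n': 640, 'c': array([6.457e+02, 4.000e-01]), 's': array([ 50.6, 110. ]), 'a': 5.2, 'z': 72.4, 'mean': array([6.451e+02, 4.000e-01, 7.250e+01])}
cradle {'n': 2382, 'c': array([635.4,  -5.1]), 's': array([153.7, 313.6]), 'a': 10.3, 'z': 34.2, 'mean': array([641.6,   8.8,  43.3])}
bluewall {'n': 99, 'c': array([656.7, -95.3]), 's': array([45.2, 17.7]), 'a': 6.8, 'z': 90.3, 'mean': array([656.1, -94.7,
[... 490 characters left out ...]
1, 'mean': array([510.3, 396.8, 142.2])}
stand {'n': 828, 'c': array([673.6, 236.2]), 's': array([136.8, 134.6]), 'a': 1.5, 'z': 13.3, 'mean': array([672.4, 236.2,  12. ])}
post {'n': 98, 'c': array([634.6, 232.4]), 's': array([62.6, 20.8]), 'a': 10.6, 'z': 131.0, 'mean': array([639.9, 234.3, 130.9])}
bottle {'n': 510, 'c': array([ 652.3, -399.3]), 's': array([59.7, 53.4]), 'a': 20.1, 'z': 88.3, 'mean': array([ 649.3, -392.8,   85.3])}
loupe {'n': 61, 'c': array([749.7,   6.2]), 's': array([38.8, 36.7]), 'a': 18.9, 'z': 27.5, 'mean': array([744.8,   8.1,  27.9])}
wafer {'n': 871, 'c': array([658.3, 386.6]), 's': array([98.8, 96.6]), 'a': 46.4, 'z': 25.0, 'mean': array([657.9, 385.8,  25.1])}
```

View pics/c1.png

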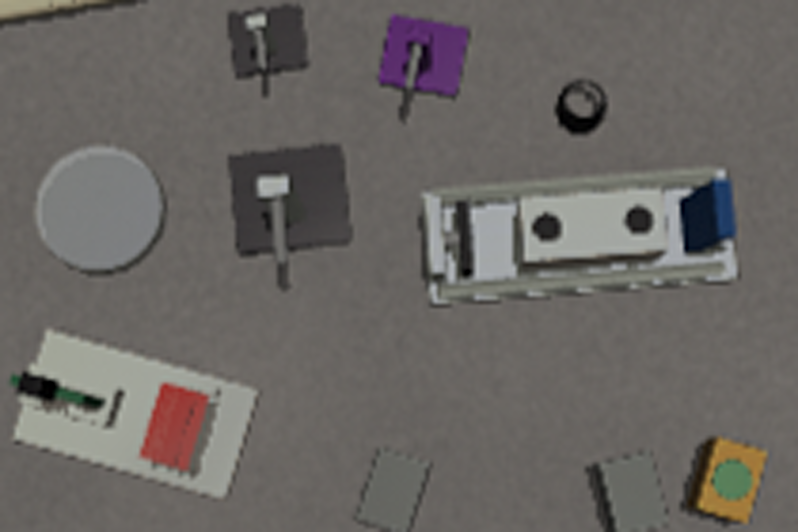

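The crop confirms the large grey stand: post at crop (272,185), peg tip at (283,285). Next I'll fit the tray and cradle and add a move planner.

```bash
cat >> h.py <<'E'
def comp(m,seed):
    n,l=cv2.connectedComponents(m.astype(np.uint8));return l==l[seed[1],seed[0]]
def go(x,y,z,ang=None):
    "print turn about tool z (units of 6deg) and then the shift in tool axes (units of 4cm); ang = world angle of tool y, deg"
    from cell import ctrl
    s=ctrl.state();R=np.array(s['orientation']);a=np.degrees(np.arctan2(R[1,1],R[0,1]));ang=a if ang is None else ang
    d=(a-ang+180)%360-180
    t=np.radians(ang);Y=np.array([np.cos(t),np.sin(t),0]);Z=np.array([0,0,-1.]);X=np.cross(Y,Z)
    D=np.array([x,y,z])/1000-s['ee_pos']
    print('from',np.round(s['ee_pos']*1000,1) if hasattr(s['ee_pos'],'shape') else s['ee_pos'],'ang',round(a,2),'tilt',np.round(R[:2,2],4),'turn rz total',round(d/6,2),'then shift',np.round([D@X/.04,D@Y/.04,D@Z/.04],2))
E
python3 - <<'E'
from h import *
f=load('top0.npz');P=cloud(f);p=f['p'].astype(int)
blue=(p[...,0]>p[...,2]+25)&(P[...,2]<.03)
m=comp(blue,(419,265));print('tray',rect(f,(384,240,455,300),-.01,.03,m))
print('walls',rect(f,(255,185,350,235),.028,.045))
m=comp((P[...,2]>.006)&(P[...,0]<.70),(300,210));print('cr',rect(f,(250,185,355,240),.006,.05,m))
print('stoptop',rect(f,(262,190,285,230),.056,.068), 'post', rect(f,(205,180,250,210),.126,.2,P[...,0]>.64))
Q=P[(P[...,2]>.115)&(P[...,2]<.14)];m=(Q[:,0]<.665)&(Q[:,0]>.58)&(abs(Q[:,1]-.236)<.02);Q=Q[m]
for x in range(595,670,6):
    q=Q[abs(Q[:,0]-x/1000)<.003]
    if len(q):print(x,np.round(q.mean(0)*1000,1),len(q))
go(645.3,.4,150,5.2)
E
```

```text
tray {'n': 1827, 'c': array([ 481.8, -343.8]), 's': array([161.4, 102.4]), 'a': 78.5, 'z': 5.1, 'mean': array([ 481.1, -345.1,    6. ])}
walls {'n': 453, 'c': array([646.3,   8.5]), 's': array([ 84.6, 225.9]), 'a': 5.6, 'z': 32.8, 'mean': array([645.4,   2.4,  33.2])}
cr {'n': 1407, 'c': array([647.2,   8.2]), 's': array([ 93.4, 247.5]), 'a': 6.0, 'z': 18.8, 'mean': array([639.3,  13. ,  21.7])}
stoptop {'n': 71, 'c': array([634.8, 108.1]), 's': array([56.7, 31.9]), 'a': 1.1, 'z': 62.4, 'mean': array([634.7,  99.7,  62.6])} post {'n': 51, 'c': array([653.2, 236. ]), 's': array([24.7, 20.6]), 'a': 10.6, 'z': 132.8, 'mean': array([656.1, 236.8, 132.4])}
601 [603.3 230.  131.9] 2
607 [607.1 229.7 131.1] 9
613 [613.2 230.5 130.3] 8
619 [619.  230.9 128.2] 8
625 [624.5 231.8 127.4] 7
631 [629.8 232.5 130. ] 6
637 [637.  234.1 124.4] 8
643 [643.3 235.  125.6] 11
649 [650.3 236.7 125.9] 10
655 [654.7 235.7 131.1] 20
661 [660.9 237.3 133.7] 22
667 [664.4 227.4 125.2] 2
from [ 142.1 -556.7  208.9] ang -75.69 tilt [-0.0002  0.0016] turn rz total -13.48 then shift [12.73 13.79  1.47]
```

```bash
python3 -m handwheel '0 0 0 0 0 -1; 0 0 0 0 0 -1; 0 0 0 0 0 -1; 0 0 0 0 0 -1; 0 0 0 0 0 -1; 0 0 0 0 0 -1; 0 0 0 0 0 -1; 0 0 0 0 0 -1; 0 0 0 0 0 -1; 0 0 0 0 0 -1; 0 0 0 0 0 -1; 0 0 0 0 0 -1; 0 0 0 0 0 -1; 0 0 0 0 0 -0.48' 1 && python3 -m handwheel '0.91 0.985 0 0 0 0; 0.91 0.985 0 0 0 0; 0.91 0.985 0 0 0 0; 0.91 0.985 0 0 0 0; 0.91 0.985 0 0 0 0; 0.91 0.985 0 0 0 0; 0.91 0.985 0 0 0 0; 0.91 0.985 0 0 0 0; 0.91 0.985 0 0 0 0; 0.91 0.985 0 0 0 0; 0.91 0.985 0 0 0 0; 0.91 0.985 0 0 0 0; 0.91 0.985 0 0 0 0; 0.91 0.985 0 0 0 0; 0 0 0 0 0 0; 0 0 0 0 0 0'
python3 - <<'E'
from h import *
from cell import vision,ctrl
c=vision.get_calibration('wrist');p,d=vision.grab_frame('wrist');cv2.imwrite('pics/w1.png',p);np.savez('w1.npz',p=p,d=d,**c)
print(np.round(c['world_from_camera'],3).tolist(),np.round(c['K'],0).tolist())
f=load('w1.npz');P=cloud(f);print('bar',rect(f,(0,0,560,420),.068,.08,np.hypot(P[...,0]-.645,P[...,1])<.075))
go(645.3,.4,44,5.5)
E
```

```text
time_s: 1.5
ee_pos: [0.1421, -0.5568, 0.2092]
orientation: [[-0.093, 0.996, -0.0], [0.996, 0.093, 0.001], [0.001, -0.0, -1.0]]
contact_force: [0.1, -0.4, -0.7]
grip_width: 0.0855
finger_force: 0.0
time_s: 3.1
ee_pos: [0.6112, -0.0366, 0.2086]
orientation: [[-0.093, 0.996, -0.002], [0.996, 0.093, -0.0], [-0.0, -0.002, -1.0]]
contact_force: [0.1, -0.3, 0.1]
grip_width: 0.0854
finger_force: 0.0
[[0.996, -0.09, -0.024, 0.605], [0.094, 0.957, 0.274, 0.035], [-0.002, -0.275, 0.962, 0.374], [0.0, 0.0, 0.0, 1.0]] [[341.0, 0.0, 285.0], [0.0, 341.0, 213.0], [0.0, 0.0, 1.0]]
bar {'n': 7143, 'c': array([647.4,   4.4]), 's': array([ 50.1, 109.4]), 'a': 5.6, 'z': 73.2, 'mean': array([646.8,   7.2,  73.2])}
from [610.5 -37.6 208.9] ang 5.24 tilt [-0.0021 -0.0005] turn rz total -0.04 then shift [0.86 0.96 4.12]
```

View pics/w1.png

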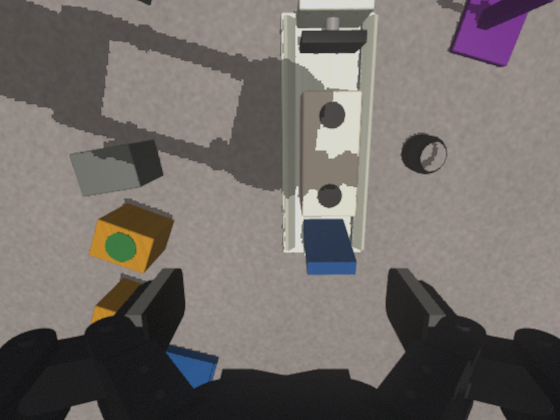

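The wrist view shows the bar, with dots at (332,115) and (329,195). The stop plate is at (335,40) and the blue wall at (328,245). I'll grip the bar and measure the cradle from this frame.

```bash
python3 - <<'E'
from h import *
f=load('w1.npz');P=cloud(f)
print('stop',rect(f,(295,25,375,55),.055,.066));print('wall',rect(f,(295,215,365,280),.086,.096))
print('rails',rect(f,(275,10,385,255),.03,.038))
for n,b in [('s_a',(80,195,180,280)),('bl_b',(60,130,170,205))]:print(n,rect(f,b,.06,.07))
go(646.5,2.5,100,5.6)
E
python3 -m handwheel '0.5 0.5 0.7 0 0 0; 0.5 0.5 0.7 0 0 0; 0 0 0.7 0 0 0; 0 0 0.65 0 0 0; 0 0 0 0 0 0; 0 0 0 0 0 0'
python3 -c "
from h import *
go(646.5,2.5,42,5.6)"
```

```text
stop {'n': 966, 'c': array([639. , 101.1]), 's': array([53.9, 10. ]), 'a': 5.6, 'z': 63.0, 'mean': array([638.7, 100.6,  62.6])}
wall {'n': 816, 'c': array([658.8, -91.8]), 's': array([44. , 15.6]), 'a': 5.4, 'z': 91.5, 'mean': array([658.5, -90.8,  91.2])}
rails {'n': 3824, 'c': array([648.1,  13. ]), 's': array([ 84.9, 225. ]), 'a': 5.7, 'z': 33.6, 'mean': array([648. ,  24.6,  33.4])}
s_a {'n': 2329, 'c': array([451.2, -91.6]), 's': array([58.6, 73.3]), 'a': 73.7, 'z': 65.2, 'mean': array([ 458. , -100.5,   65. ])}
bl_b {'n': 2735, 'c': array([445.5, -28.5]), 's': array([57.1, 40.1]), 'a': 14.8, 'z': 65.0, 'mean': array([446.5, -27.8,  64.9])}
from [610.5 -37.6 208.9] ang 5.24 tilt [-0.0021 -0.0005] turn rz total -0.06 then shift [0.91 0.99 2.72]
time_s: 3.75
ee_pos: [0.6468, 0.0045, 0.1001]
orientation: [[-0.089, 0.996, -0.001], [0.996, 0.089, -0.0], [-0.0, -0.001, -1.0]]
contact_force: [0.2, -0.6, 0.2]
grip_width: 0.0856
finger_force: 0.0
from [646.8   4.5 100.1] ang 5.09 tilt [-0.0007 -0.0003] turn rz total -0.08 then shift [-0.05 -0.01  1.45]
```

```bash
python3 -m handwheel '-0.05 0 0.7 0 0 -0.09; 0 0 0.72 0 0 0; 0 0 0 0 0 0; 0 0 0 0 0 0' && python3 -m handwheel '0 0 0 0 0 0; 0 0 0 0 0 0; 0 0 0 0 0 0; 0 0 0 0 0 0; 0 0 0 0 0 0;0 0 0 0 0 0' 0 && python3 -m handwheel '0 0 -0.5 0 0 0; 0 0 -0.7 0 0 0;0 0 -0.7 0 0 0;0 0 -0.7 0 0 0; 0 0 0 0 0 0;0 0 0 0 0 0'
python3 -c "
from h import *
go(480.8,-343,90,-11.5)"
```

```text
time_s: 4.15
ee_pos: [0.6484, 0.0032, 0.0446]
orientation: [[-0.099, 0.995, 0.002], [0.995, 0.099, -0.0], [-0.001, 0.002, -1.0]]
contact_force: [0.2, -0.4, 0.5]
grip_width: 0.0856
finger_force: 0.0
time_s: 4.75
ee_pos: [0.6483, 0.0037, 0.0452]
orientation: [[-0.1, 0.995, 0.002], [0.995, 0.1, -0.001], [-0.001, 0.002, -1.0]]
contact_force: [-1.5, -0.4, 7.2]
grip_width: 0.047
finger_force: 60.4
time_s: 5.35
ee_pos: [0.6475, 0.0039, 0.1471]
orientation: [[-0.1, 0.995, 0.001], [0.995, 0.1, -0.0], [-0.0, 0.001, -1.0]]
contact_force: [-0.3, -0.0, -2.2]
grip_width: 0.0469
finger_force: 61.9
from [647.5   3.9 147.1] ang 5.74 tilt [ 0.0007 -0.0002] turn rz total 2.87 then shift [-9.33 -2.35  1.43]
```

```bash
python3 -m handwheel '0 0 0 0 0 0.96;0 0 0 0 0 0.96;0 0 0 0 0 0.96;-0.85 -0.21 0 0 0 0;-0.85 -0.21 0 0 0 0;-0.85 -0.21 0 0 0 0;-0.85 -0.21 0 0 0 0;-0.85 -0.21 0 0 0 0;-0.85 -0.21 0 0 0 0;-0.85 -0.21 0 0 0 0;-0.85 -0.21 0 0 0 0;-0.85 -0.21 0 0 0 0;-0.85 -0.21 0 0 0 0;-0.83 -0.21 0 0 0 0;0 0 0.7 0 0 0;0 0 0.7 0 0 0;0 0 0 0 0 0;0 0 0 0 0 0'
python3 -c "
from h import *
go(480.8,-343,39,-11.5)"
```

```text
time_s: 7.15
ee_pos: [0.4815, -0.3424, 0.0894]
orientation: [[0.2, 0.98, -0.003], [0.98, -0.2, 0.002], [0.002, -0.003, -1.0]]
contact_force: [0.9, -1.0, -1.2]
grip_width: 0.0471
finger_force: 62.6
from [ 481.5 -342.4   89.4] ang -11.54 tilt [-0.0028  0.0025] turn rz total -0.01 then shift [-0.02 -0.01  1.26]
```

```bash
python3 -m handwheel '0 0 0.6 0 0 0;0 0 0.64 0 0 0;0 0 0 0 0 0;0 0 0 0 0 0' && python3 -m handwheel '0 0 0 0 0 0;0 0 0 0 0 0;0 0 0 0 0 0;0 0 0 0 0 0' 1 && python3 -m handwheel '0 0 -0.7 0 0 0;0 0 -0.9 0 0 0;0 0 -0.9 0 0 0;0 0 0 0 0 0'
python3 - <<'E'
from h import *
from cell import vision
p,d=vision.grab_frame('top');np.savez('top1.npz',p=p,d=d,**vision.get_calibration('top'))
f=load('top1.npz')
print('bar',rect(f,(384,240,455,300),.055,.075))
for n,b in [('s_a',(328,260,355,292)),('s_b',(362,262,390,296)),('bl_a',(240,262,268,296)),('bl_b',(303,262,329,294))]:
    try: print(n,rect(f,b,.055,.075))
    except Exception as e: print(n,e)
go(448.2,-197.2,150,-15)
E
```

```text
time_s: 7.55
ee_pos: [0.4831, -0.3435, 0.0423]
orientation: [[0.2, 0.98, 0.001], [0.98, -0.2, -0.001], [-0.001, 0.001, -1.0]]
contact_force: [0.0, -0.1, -1.8]
grip_width: 0.047
finger_force: 62.7
time_s: 7.95
ee_pos: [0.4828, -0.3437, 0.0422]
orientation: [[0.2, 0.98, 0.001], [0.98, -0.2, -0.001], [-0.001, 0.002, -1.0]]
contact_force: [-0.2, 0.3, 0.5]
grip_width: 0.0854
finger_force: 0.0
time_s: 8.35
ee_pos: [0.4853, -0.3459, 0.1472]
orientation: [[0.2, 0.98, 0.009], [0.98, -0.2, -0.008], [-0.006, 0.01, -1.0]]
contact_force: [-0.2, -0.2, 0.0]
grip_width: 0.0854
finger_force: 0.0
bar {'n': 680, 'c': array([ 485. , -314.7]), 's': array([175.9,  57.8]), 'a': 83.7, 'z': 64.4, 'mean': array([ 481.4, -343.7,   64.4])}
s_a {'n': 288, 'c': array([ 455. , -105.6]), 's': array([40. , 56.2]), 'a': 73.6, 'z': 64.5, 'mean': array([ 454.9, -105. ,   64.5])}
s_b {'n': 292, 'c': array([ 447.2, -199. ]), 's': array([41.4, 55.7]), 'a': 74.8, 'z': 64.1, 'mean': array([ 447.1, -198.3,   63.9])}
bl_a {'n': 283, 'c': array([442.5, 148.2]), 's': array([39.7, 55.2]), 'a': 72.8, 'z': 64.2, 'mean': array([442.5, 148.1,  64.3])}
bl_b {'n': 280, 'c': array([443.6, -31.8]), 's': array([55.1, 39.7]), 'a': 15.3, 'z': 64.4, 'mean': array([443.5, -31.7,  64.6])}
from [ 484.  -344.7  144.6] ang -11.55 tilt [ 0.0051 -0.0047] turn rz total 0.58 then shift [ 3.33 -1.82 -0.14]
```

```bash
python3 -m handwheel '0.83 -0.45 0 0 0 0.58;0.83 -0.45 0 0 0 0;0.83 -0.45 0 0 0 0;0.83 -0.45 0 0 0 0;0 0 0 0 0 0;0 0 0 0 0 0'
python3 -c "
from h import *
go(448.2,-198,31,-15)"
```

```text
time_s: 9.0
ee_pos: [0.4445, -0.1962, 0.1407]
orientation: [[0.258, 0.966, -0.001], [0.966, -0.258, 0.0], [-0.0, -0.001, -1.0]]
contact_force: [0.0, -0.1, -0.1]
grip_width: 0.0852
finger_force: 0.0
from [ 444.5 -196.2  140.7] ang -14.94 tilt [-0.0009  0.0001] turn rz total 0.01 then shift [-0.02  0.1   2.74]
```

```bash
python3 -m handwheel '0 0.1 0.9 0 0 0;0 0 0.9 0 0 0;0 0 0.9 0 0 0;0 0 0 0 0 0;0 0 0 0 0 0' && python3 -m handwheel '0 0 0 0 0 0; 0 0 0 0 0 0; 0 0 0 0 0 0; 0 0 0 0 0 0; 0 0 0 0 0 0' 0 && python3 -m handwheel '0 0 -0.7 0 0 0;0 0 -0.9 0 0 0;0 0 -0.9 0 0 0;0 0 0 0 0 0;0 0 0 0 0 0'
python3 -c "
from h import *
go(640.9,71.6,130,5.7)"
```

```text
time_s: 9.5
ee_pos: [0.449, -0.1988, 0.033]
orientation: [[0.26, 0.966, -0.001], [0.966, -0.26, 0.0], [0.0, -0.001, -1.0]]
contact_force: [0.5, 0.4, 0.7]
grip_width: 0.0856
finger_force: 0.0
time_s: 10.0
ee_pos: [0.45, -0.1989, 0.0356]
orientation: [[0.259, 0.966, 0.003], [0.966, -0.259, -0.003], [-0.002, 0.004, -1.0]]
contact_force: [-1.6, 0.2, 6.8]
grip_width: 0.0534
finger_force: 61.5
time_s: 10.5
ee_pos: [0.4493, -0.1982, 0.1346]
orientation: [[0.259, 0.966, 0.003], [0.966, -0.259, -0.002], [-0.001, 0.003, -1.0]]
contact_force: [-0.4, 0.9, -2.4]
grip_width: 0.0535
finger_force: 63.8
from [ 449.3 -198.2  134.6] ang -15.02 tilt [ 0.0025 -0.0017] turn rz total -3.45 then shift [6.24 5.44 0.11]
```

```bash
python3 -m handwheel '0 0 0 0 0 -0.86;0 0 0 0 0 -0.86;0 0 0 0 0 -0.86;0 0 0 0 0 -0.87;0.78 0.68 0 0 0 0;0.78 0.68 0 0 0 0;0.78 0.68 0 0 0 0;0.78 0.68 0 0 0 0;0.78 0.68 0 0 0 0;0.78 0.68 0 0 0 0;0.78 0.68 0 0 0 0;0.78 0.68 0 0 0 0;0 0 0 0 0 0;0 0 0 0 0 0'
python3 -c "
from h import *
go(640.9,71.6,49,5.7)"
```

```text
time_s: 11.9
ee_pos: [0.6395, 0.0727, 0.1308]
orientation: [[-0.101, 0.995, -0.005], [0.995, 0.101, -0.001], [-0.0, -0.005, -1.0]]
contact_force: [-0.9, -0.6, -2.2]
grip_width: 0.053
finger_force: 64.0
from [639.5  72.7 130.8] ang 5.79 tilt [-0.0046 -0.0007] turn rz total 0.02 then shift [-0.03  0.03  2.05]
```

```bash
python3 -m handwheel '-0.03 0.03 0.7 0 0 0;0 0 0.7 0 0 0;0 0 0.4 0 0 0;0 0 0.25 0 0 0;0 0 0 0 0 0;0 0 0 0 0 0' && python3 -m handwheel '0.03 0 0 0 0 0;0.03 0 0 0 0 0;0.03 0 0 0 0 0;0.03 0 0 0 0 0;0 0 0 0 0 0;0 0 0 0 0 0'
```

```text
time_s: 12.5
ee_pos: [0.6411, 0.0697, 0.0508]
orientation: [[-0.098, 0.995, -0.002], [0.995, 0.098, -0.0], [-0.0, -0.002, -1.0]]
contact_force: [0.9, -0.9, -2.1]
grip_width: 0.0532
finger_force: 67.6
time_s: 13.1
ee_pos: [0.6415, 0.0755, 0.0513]
orientation: [[-0.099, 0.995, -0.0], [0.995, 0.099, -0.0], [-0.0, -0.0, -1.0]]
contact_force: [-1.0, -0.9, -1.9]
grip_width: 0.0531
finger_force: 67.6
```

```bash
python3 -m handwheel '0 0 0.05 0 0 0;0 0 0.03 0 0 0; 0 0 0 0 0 0;0 0 0 0 0 0' && python3 -m handwheel '0.04 0 0 0 0 0;0.04 0 0 0 0 0;0 0 0 0 0 0;0 0 0 0 0 0'
```

```text
time_s: 13.5
ee_pos: [0.6417, 0.0756, 0.0479]
orientation: [[-0.099, 0.995, 0.0], [0.995, 0.099, -0.0], [-0.0, 0.0, -1.0]]
contact_force: [0.2, -0.4, -1.3]
grip_width: 0.0533
finger_force: 67.5
time_s: 13.9
ee_pos: [0.6414, 0.0785, 0.0481]
orientation: [[-0.099, 0.995, 0.0], [0.995, 0.099, -0.001], [-0.001, 0.0, -1.0]]
contact_force: [1.2, -2.7, -1.8]
grip_width: 0.0531
finger_force: 67.5
```

```bash
python3 -m handwheel '-0.03 0 0.03 0 0 0;0 0 0 0 0 0;0 0 0 0 0 0' && python3 -m handwheel '0 0 0 0 0 0;0 0 0 0 0 0;0 0 0 0 0 0' 1 && python3 -m handwheel '0 0 -0.7 0 0 0;0 0 -0.9 0 0 0;0 0 -0.8 0 0 0;0 0 0 0 0 0'
python3 -c "
from h import *
go(456,-104.8,140,-16)"
```

```text
time_s: 14.2
ee_pos: [0.6415, 0.0779, 0.0477]
orientation: [[-0.099, 0.995, 0.001], [0.995, 0.099, 0.001], [0.0, 0.001, -1.0]]
contact_force: [-1.1, -0.5, 5.0]
grip_width: 0.053
finger_force: 68.6
time_s: 14.5
ee_pos: [0.6414, 0.0779, 0.0466]
orientation: [[-0.099, 0.995, -0.0], [0.995, 0.099, 0.0], [0.0, -0.0, -1.0]]
contact_force: [-0.2, -0.1, -0.5]
grip_width: 0.0851
finger_force: 0.0
time_s: 14.9
ee_pos: [0.6449, 0.0779, 0.1481]
orientation: [[-0.099, 0.995, 0.01], [0.995, 0.099, 0.0], [-0.001, 0.01, -1.0]]
contact_force: [-0.3, 0.7, -0.6]
grip_width: 0.0855
finger_force: 0.0
from [644.9  77.9 148.1] ang 5.68 tilt [0.0103 0.0005] turn rz total 3.61 then shift [-5.69 -3.28  0.2 ]
```

```bash
python3 -m handwheel '0 0 0 0 0 0.9;0 0 0 0 0 0.9;0 0 0 0 0 0.9;0 0 0 0 0 0.91;-0.71 -0.41 0 0 0 0;-0.71 -0.41 0 0 0 0;-0.71 -0.41 0 0 0 0;-0.71 -0.41 0 0 0 0;-0.71 -0.41 0 0 0 0;-0.71 -0.41 0 0 0 0;-0.71 -0.41 0 0 0 0;-0.71 -0.41 0 0 0 0;0 0 0 0 0 0;0 0 0 0 0 0'
python3 - <<'E'
from h import *
from cell import vision
c=vision.get_calibration('wrist');p,d=vision.grab_frame('wrist');cv2.imwrite('pics/w2.png',p)
p,d=vision.grab_frame('top');np.savez('top2.npz',p=p,d=d,**vision.get_calibration('top'));f=load('top2.npz')
for n,b in [('placed',(255,190,320,230)),('s_a',(328,260,355,292)),('bl_a',(240,262,268,296)),('bl_b',(303,262,329,294))]:
    try: print(n,rect(f,b,.07 if n=='placed' else .055,.08))
    except Exception as e: print(n,e)
go(456,-104.8,31,-16)
E
```

```text
time_s: 16.3
ee_pos: [0.4524, -0.1047, 0.1425]
orientation: [[0.277, 0.961, -0.0], [0.961, -0.277, 0.001], [0.001, -0.0, -1.0]]
contact_force: [0.9, 0.3, 0.2]
grip_width: 0.0854
finger_force: 0.0
placed {'n': 302, 'c': array([637.9,  90.1]), 's': array([59.3, 72.8]), 'a': 6.5, 'z': 75.6, 'mean': array([636.9,  83.6,  75.4])}
s_a {'n': 166, 'c': array([ 455.8, -101.6]), 's': array([32.4, 55.3]), 'a': 73.9, 'z': 64.5, 'mean': array([454.4, -96.6,  64.4])}
bl_a {'n': 282, 'c': array([442.6, 148.2]), 's': array([39.9, 55. ]), 'a': 72.6, 'z': 64.6, 'mean': array([442.4, 148.1,  64.6])}
bl_b {'n': 280, 'c': array([443.5, -31.9]), 's': array([55.2, 40.4]), 'a': 15.2, 'z': 64.6, 'mean': array([443.6, -31.7,  64.5])}
from [ 453.4 -104.2  142.6] ang -15.98 tilt [0.0005 0.0005] turn rz total 0.0 then shift [0.   0.07 2.79]
```

```bash
python3 -m handwheel '0 0.07 0.9 0 0 0;0 0 0.9 0 0 0;0 0 0.95 0 0 0;0 0 0 0 0 0;0 0 0 0 0 0' && python3 -m handwheel '0 0 0 0 0 0; 0 0 0 0 0 0; 0 0 0 0 0 0; 0 0 0 0 0 0; 0 0 0 0 0 0' 0 && python3 -m handwheel '0 0 -0.8 0 0 0;0 0 -0.9 0 0 0;0 0 -0.9 0 0 0;0 0 0 0 0 0;0 0 0 0 0 0'
python3 -c "
from h import *
go(645.3,32.2,130,5.7)"
```

```text
time_s: 16.9
ee_pos: [0.4559, -0.1048, 0.0328]
orientation: [[0.274, 0.962, -0.001], [0.962, -0.274, 0.001], [0.0, -0.001, -1.0]]
contact_force: [0.7, 0.1, 1.4]
grip_width: 0.0856
finger_force: 0.0
time_s: 17.4
ee_pos: [0.4568, -0.1059, 0.0351]
orientation: [[0.276, 0.961, 0.004], [0.961, -0.276, -0.001], [-0.0, 0.004, -1.0]]
contact_force: [-1.2, 0.7, 7.2]
grip_width: 0.0533
finger_force: 61.4
time_s: 17.9
ee_pos: [0.4558, -0.1056, 0.1381]
orientation: [[0.275, 0.961, 0.003], [0.961, -0.275, -0.001], [-0.0, 0.003, -1.0]]
contact_force: [-1.6, -0.1, -2.0]
grip_width: 0.0533
finger_force: 64.2
from [ 455.8 -105.6  138.1] ang -15.99 tilt [ 0.0029 -0.0012] turn rz total -3.61 then shift [2.96 5.06 0.2 ]
```

```bash
python3 -m handwheel '0 0 0 0 0 -0.9;0 0 0 0 0 -0.9;0 0 0 0 0 -0.9;0 0 0 0 0 -0.91;0.5 0.85 0 0 0 0;0.5 0.85 0 0 0 0;0.5 0.85 0 0 0 0;0.5 0.85 0 0 0 0;0.5 0.85 0 0 0 0;0.48 0.81 0 0 0 0;0 0 0 0 0 0;0 0 0 0 0 0'
python3 -c "
from h import *
go(645.3,32.2,49,5.7)"
```

```text
time_s: 19.1
ee_pos: [0.6437, 0.0337, 0.1343]
orientation: [[-0.1, 0.995, -0.005], [0.995, 0.1, -0.0], [0.0, -0.005, -1.0]]
contact_force: [-1.4, -0.6, -2.1]
grip_width: 0.0534
finger_force: 64.4
from [643.7  33.7 134.3] ang 5.75 tilt [-0.0052 -0.0003] turn rz total 0.01 then shift [-0.04  0.04  2.13]
```

```bash
python3 -m handwheel '-0.04 0.04 0.75 0 0 0;0 0 0.75 0 0 0;0 0 0.43 0 0 0;0 0 0.25 0 0 0;0 0 0 0 0 0;0 0 0 0 0 0' && python3 -m handwheel '0.03 0 0 0 0 0;0.03 0 0 0 0 0;0.03 0 0 0 0 0;0 0 0 0 0 0;0 0 0 0 0 0'&& python3 -m handwheel '0.03 0 0.02 0 0 0;0.03 0 0 0 0 0;0 0 0 0 0 0;0 0 0 0 0 0'
```

```text
time_s: 19.7
ee_pos: [0.6454, 0.0311, 0.0494]
orientation: [[-0.098, 0.995, -0.002], [0.995, 0.098, -0.0], [0.0, -0.002, -1.0]]
contact_force: [0.2, 0.5, -1.9]
grip_width: 0.053
finger_force: 68.5
time_s: 20.2
ee_pos: [0.6465, 0.0349, 0.0499]
orientation: [[-0.099, 0.995, 0.0], [0.995, 0.099, -0.001], [-0.001, 0.0, -1.0]]
contact_force: [0.0, -2.0, 0.2]
grip_width: 0.0531
finger_force: 68.6
time_s: 20.6
ee_pos: [0.6465, 0.0373, 0.0491]
orientation: [[-0.099, 0.995, 0.001], [0.995, 0.099, -0.001], [-0.001, 0.001, -1.0]]
contact_force: [0.5, -4.1, -1.0]
grip_width: 0.0531
finger_force: 68.7
```

```bash
python3 -m handwheel '-0.03 0 0.05 0 0 0;-0.02 0 0 0 0 0;0 0 0 0 0 0' && python3 -m handwheel '0 0 0 0 0 0;0 0 0 0 0 0;0 0 0 0 0 0' 1 && python3 -m handwheel '0 0 -0.7 0 0 0;0 0 -0.9 0 0 0;0 0 -0.8 0 0 0;0 0 0 0 0 0'
python3 -c "
from h import *
go(444.5,-30.9,140,14.8)"
```

```text
time_s: 20.9
ee_pos: [0.6465, 0.0369, 0.0473]
orientation: [[-0.098, 0.995, 0.001], [0.995, 0.098, 0.002], [0.002, 0.001, -1.0]]
contact_force: [-1.4, 0.9, 4.1]
grip_width: 0.0529
finger_force: 69.3
time_s: 21.2
ee_pos: [0.6462, 0.0359, 0.0465]
orientation: [[-0.099, 0.995, -0.001], [0.995, 0.099, 0.0], [0.0, -0.001, -1.0]]
contact_force: [-0.1, -0.3, 0.4]
grip_width: 0.0851
finger_force: 0.0
time_s: 21.6
ee_pos: [0.6499, 0.0357, 0.1482]
orientation: [[-0.099, 0.995, 0.01], [0.995, 0.099, -0.0], [-0.001, 0.01, -1.0]]
contact_force: [1.2, -0.3, 0.6]
grip_width: 0.0855
finger_force: 0.0
from [649.9  35.7 148.2] ang 5.67 tilt [ 0.0103 -0.0004] turn rz total -1.52 then shift [-0.3  -5.39  0.2 ]
```

```bash
python3 -m handwheel '0 0 0 0 0 -0.76;0 0 0 0 0 -0.76;-0.04 -0.77 0 0 0 0;-0.04 -0.77 0 0 0 0;-0.04 -0.77 0 0 0 0;-0.04 -0.77 0 0 0 0;-0.04 -0.77 0 0 0 0;-0.04 -0.77 0 0 0 0;-0.04 -0.77 0 0 0 0;0 0 0 0 0 0;0 0 0 0 0 0'
python3 - <<'E'
from h import *
from cell import vision
p,d=vision.grab_frame('top');np.savez('top2.npz',p=p,d=d,**vision.get_calibration('top'));f=load('top2.npz')
for n,b in [('bl_a',(240,262,268,296)),('bl_b',(303,262,329,294))]:
    try: print(n,rect(f,b,.055,.08))
    except Exception as e: print(n,e)
go(444.5,-30.9,31,14.8)
E
```

```text
time_s: 22.7
ee_pos: [0.4404, -0.0302, 0.1426]
orientation: [[-0.254, 0.967, 0.0], [0.967, 0.254, 0.0], [0.0, 0.0, -1.0]]
contact_force: [1.1, -0.7, 0.2]
grip_width: 0.0856
finger_force: 0.0
bl_a {'n': 282, 'c': array([442.5, 148.2]), 's': array([40.1, 55.1]), 'a': 73.0, 'z': 64.4, 'mean': array([442.4, 148.1,  64.4])}
bl_b {'n': 0, 'c': array([0., 0.]), 's': array([0., 0.]), 'a': 0.0, 'z': nan, 'mean': array([nan, nan, nan])}
from [441.4 -30.2 142.8] ang 14.77 tilt [0.0009 0.0001] turn rz total -0.01 then shift [-0.04  0.07  2.79]
  return _methods._mean(a, axis=axis, dtype=dtype,
  ret = ret.dtype.type(ret / rcount)
h.py:22: RuntimeWarning: Mean of empty slice.
  return dict(n=len(Q),c=np.round(c,1),s=np.round(s,1),a=round(a,1),z=round(float(np.median(Q[:,2]))*1000,1),mean=np.round(Q.mean(0)*1000,1))
  ret = um.true_divide(
```

The arm probably hides this blank from the top camera, so I'll check it with the side camera.

Run:
```python
from h import *
from cell import vision
p,d=vision.grab_frame('side');np.savez('side1.npz',p=p,d=d,**vision.get_calibration('side'));f=load('side1.npz');g=load('side0.npz')
for q in (g,f):
    P=cloud(q);print(rect(q,(0,0,560,420),.055,.07,(abs(P[...,0]-.445)<.07)&(abs(P[...,1]+.03)<.055)))
```

```text
{'n': 243, 'c': array([450.9, -47.6]), 's': array([56.8, 83.8]), 'a': 12.6, 'z': 63.4, 'mean': array([447.6, -33.6,  63. ])}
{'n': 205, 'c': array([447.4, -27.5]), 's': array([55.5, 46.6]), 'a': 11.3, 'z': 63.9, 'mean': array([447.1, -24.8,  63.5])}
```

```bash
python3 -m handwheel '-0.04 0.07 0.9 0 0 0;0 0 0.9 0 0 0;0 0 0.95 0 0 0;0 0 0 0 0 0;0 0 0 0 0 0' && python3 -m handwheel '0 0 0 0 0 0; 0 0 0 0 0 0; 0 0 0 0 0 0; 0 0 0 0 0 0; 0 0 0 0 0 0' 0 && python3 -m handwheel '0 0 -0.8 0 0 0;0 0 -0.9 0 0 0;0 0 -0.9 0 0 0;0 0 0 0 0 0;0 0 0 0 0 0'
python3 -c "
from h import *
go(650.2,-8,130,5.7)"
```

```text
time_s: 23.3
ee_pos: [0.4446, -0.0308, 0.0327]
orientation: [[-0.256, 0.967, -0.001], [0.967, 0.256, 0.0], [0.001, -0.001, -1.0]]
contact_force: [0.5, -0.6, 0.5]
grip_width: 0.0855
finger_force: 0.0
time_s: 23.8
ee_pos: [0.4454, -0.0314, 0.0351]
orientation: [[-0.255, 0.967, 0.004], [0.967, 0.255, -0.001], [-0.002, 0.004, -1.0]]
contact_force: [-1.7, 0.6, 6.8]
grip_width: 0.0535
finger_force: 61.4
time_s: 24.3
ee_pos: [0.4443, -0.0311, 0.1381]
orientation: [[-0.255, 0.967, 0.003], [0.967, 0.255, -0.001], [-0.002, 0.003, -1.0]]
contact_force: [-0.7, 0.8, -1.6]
grip_width: 0.0536
finger_force: 64.2
from [444.3 -31.1 138.1] ang 14.79 tilt [ 0.003  -0.0008] turn rz total 1.52 then shift [0.06 5.18 0.2 ]
```

```bash
python3 -m handwheel '0 0 0 0 0 0.76;0 0 0 0 0 0.76;0 0.86 0 0 0 0;0 0.86 0 0 0 0;0 0.86 0 0 0 0;0 0.86 0 0 0 0;0 0.86 0 0 0 0;0 0.84 0 0 0 0;0 0 0 0 0 0;0 0 0 0 0 0'
python3 -c "
from h import *
go(650.2,-8,49,5.7)"
```

```text
time_s: 25.3
ee_pos: [0.6472, -0.0105, 0.1342]
orientation: [[-0.099, 0.995, -0.005], [0.995, 0.099, 0.0], [0.001, -0.005, -1.0]]
contact_force: [-0.3, -0.2, -2.1]
grip_width: 0.053
finger_force: 64.4
from [647.2 -10.5 134.2] ang 5.69 tilt [-0.0053  0.0004] turn rz total -0.0 then shift [0.05 0.08 2.13]
```

```bash
python3 -m handwheel '0.05 0.08 0.75 0 0 0;0 0 0.75 0 0 0;0 0 0.43 0 0 0;0 0 0.25 0 0 0;0 0 0 0 0 0;0 0 0 0 0 0' && python3 -m handwheel '0.03 0 0 0 0 0;0.03 0 0 0 0 0;0.03 0 0 0 0 0;0 0 0 0 0 0;0 0 0 0 0 0'&& python3 -m handwheel '0.03 0 0.02 0 0 0;0.03 0 0 0 0 0;0 0 0 0 0 0;0 0 0 0 0 0'
```

```text
time_s: 25.9
ee_pos: [0.6509, -0.0085, 0.0499]
orientation: [[-0.099, 0.995, -0.0], [0.995, 0.099, -0.0], [-0.0, -0.0, -1.0]]
contact_force: [-0.2, -0.0, -1.1]
grip_width: 0.0533
finger_force: 64.4
time_s: 26.4
ee_pos: [0.6512, -0.0047, 0.0498]
orientation: [[-0.099, 0.995, 0.0], [0.995, 0.099, -0.0], [-0.0, 0.0, -1.0]]
contact_force: [0.5, -0.6, -2.3]
grip_width: 0.053
finger_force: 64.4
time_s: 26.8
ee_pos: [0.651, -0.0031, 0.0489]
orientation: [[-0.099, 0.995, 0.0], [0.995, 0.099, -0.001], [-0.001, 0.0, -1.0]]
contact_force: [0.7, -3.2, -1.9]
grip_width: 0.0534
finger_force: 64.4
```

```bash
python3 -m handwheel '-0.01 0 0.04 0 0 0;-0.01 0 0 0 0 0;0 0 0 0 0 0' && python3 -m handwheel '0 0 0 0 0 0;0 0 0 0 0 0;0 0 0 0 0 0' 1 && python3 -m handwheel '0 0 -0.7 0 0 0;0 0 -0.9 0 0 0;0 0 -0.8 0 0 0;0 0 0 0 0 0'
python3 - <<'E'
from h import *
from cell import vision
p,d=vision.grab_frame('top');np.savez('top3.npz',p=p,d=d,**vision.get_calibration('top'));f=load('top3.npz')
print(rect(f,(240,262,268,296),.055,.08))
go(443.5,149.2,140,-17.2)
E
```

```text
time_s: 27.1
ee_pos: [0.6511, -0.0031, 0.0473]
orientation: [[-0.099, 0.995, 0.0], [0.995, 0.099, 0.0], [0.0, 0.0, -1.0]]
contact_force: [-0.1, -2.0, -1.5]
grip_width: 0.0531
finger_force: 64.5
time_s: 27.4
ee_pos: [0.651, -0.0027, 0.0474]
orientation: [[-0.099, 0.995, 0.0], [0.995, 0.099, 0.001], [0.001, 0.0, -1.0]]
contact_force: [0.4, -0.3, 0.1]
grip_width: 0.0854
finger_force: 0.0
time_s: 27.8
ee_pos: [0.6545, -0.0032, 0.1489]
orientation: [[-0.099, 0.995, 0.011], [0.995, 0.099, -0.001], [-0.002, 0.011, -1.0]]
contact_force: [0.3, 0.4, 1.2]
grip_width: 0.0857
finger_force: 0.0
{'n': 282, 'c': array([442.5, 148.2]), 's': array([39.7, 55.1]), 'a': 72.8, 'z': 64.3, 'mean': array([442.5, 148.1,  64.3])}
from [652.8  -3.1 146.2] ang 5.68 tilt [ 0.006  -0.0003] turn rz total 3.81 then shift [ 2.09 -6.12  0.16]
```

```bash
python3 -m handwheel '0 0 0 0 0 0.95;0 0 0 0 0 0.95;0 0 0 0 0 0.95;0 0 0 0 0 0.96;0.26 -0.765 0 0 0 0;0.26 -0.765 0 0 0 0;0.26 -0.765 0 0 0 0;0.26 -0.765 0 0 0 0;0.26 -0.765 0 0 0 0;0.26 -0.765 0 0 0 0;0.26 -0.765 0 0 0 0;0.26 -0.765 0 0 0 0;0 0 0 0 0 0;0 0 0 0 0 0'
python3 -c "
from h import *
go(443.5,149,31,-17.2)"
```

```text
time_s: 29.25
ee_pos: [0.4407, 0.1489, 0.1425]
orientation: [[0.294, 0.956, -0.001], [0.956, -0.294, -0.0], [-0.001, -0.001, -1.0]]
contact_force: [0.6, 0.2, -1.2]
grip_width: 0.0856
finger_force: 0.0
from [440.7 148.9 142.5] ang -17.11 tilt [-0.0012 -0.0004] turn rz total 0.02 then shift [0.02 0.06 2.79]
```

```bash
python3 -m handwheel '0.02 0.06 0.9 0 0 0;0 0 0.9 0 0 0;0 0 0.95 0 0 0;0 0 0 0 0 0;0 0 0 0 0 0' && python3 -m handwheel '0 0 0 0 0 0; 0 0 0 0 0 0; 0 0 0 0 0 0; 0 0 0 0 0 0; 0 0 0 0 0 0' 0 && python3 -m handwheel '0 0 -0.8 0 0 0;0 0 -0.9 0 0 0;0 0 -0.9 0 0 0;0 0 0 0 0 0;0 0 0 0 0 0'
python3 -c "
from h import *
go(655,-46,130,5.7)"
```

```text
time_s: 29.75
ee_pos: [0.4447, 0.1482, 0.0329]
orientation: [[0.296, 0.955, -0.002], [0.955, -0.296, -0.0], [-0.001, -0.001, -1.0]]
contact_force: [-0.1, -2.0, 0.3]
grip_width: 0.0853
finger_force: 0.0
time_s: 30.25
ee_pos: [0.4456, 0.1489, 0.0355]
orientation: [[0.295, 0.955, 0.004], [0.955, -0.295, 0.001], [0.002, 0.004, -1.0]]
contact_force: [-1.4, 0.0, 7.1]
grip_width: 0.0531
finger_force: 61.4
time_s: 30.75
ee_pos: [0.4446, 0.1488, 0.1386]
orientation: [[0.295, 0.955, 0.003], [0.955, -0.295, 0.0], [0.001, 0.003, -1.0]]
contact_force: [-0.4, -0.0, -2.3]
grip_width: 0.0532
finger_force: 63.9
from [444.6 148.8 138.6] ang -17.18 tilt [0.0032 0.0004] turn rz total -3.81 then shift [-5.37  4.75  0.21]
```

```bash
python3 -m handwheel '0 0 0 0 0 -0.95;0 0 0 0 0 -0.95;0 0 0 0 0 -0.95;0 0 0 0 0 -0.96;-0.67 0.595 0 0 0 0;-0.67 0.595 0 0 0 0;-0.67 0.595 0 0 0 0;-0.67 0.595 0 0 0 0;-0.67 0.595 0 0 0 0;-0.67 0.595 0 0 0 0;-0.67 0.595 0 0 0 0;-0.67 0.595 0 0 0 0;0 0 0 0 0 0;0 0 0 0 0 0'
python3 -c "
from h import *
go(655,-46,49,5.7)"
```

```text
time_s: 32.15
ee_pos: [0.6536, -0.0461, 0.1347]
orientation: [[-0.098, 0.995, -0.005], [0.995, 0.098, 0.001], [0.002, -0.005, -1.0]]
contact_force: [-0.1, 0.6, -1.6]
grip_width: 0.0531
finger_force: 64.0
from [653.6 -46.1 134.7] ang 5.6 tilt [-0.0049  0.0012] turn rz total -0.02 then shift [-0.    0.04  2.14]
```

```bash
python3 -m handwheel '0 0.04 0.75 0 0 0;0 0 0.75 0 0 0;0 0 0.43 0 0 0;0 0 0.25 0 0 0;0 0 0 0 0 0;0 0 0 0 0 0' && python3 -m handwheel '0.03 0 0 0 0 0;0.03 0 0 0 0 0;0.03 0 0 0 0 0;0 0 0 0 0 0;0 0 0 0 0 0'&& python3 -m handwheel '0.03 0 0.02 0 0 0;0.03 0 0 0 0 0;0 0 0 0 0 0;0 0 0 0 0 0'
```

```text
time_s: 32.75
ee_pos: [0.6561, -0.045, 0.0503]
orientation: [[-0.1, 0.995, 0.0], [0.995, 0.1, 0.0], [0.0, 0.0, -1.0]]
contact_force: [0.1, 0.5, -0.4]
grip_width: 0.0535
finger_force: 64.0
time_s: 33.25
ee_pos: [0.6563, -0.0423, 0.0503]
orientation: [[-0.099, 0.995, 0.001], [0.995, 0.099, -0.0], [-0.0, 0.001, -1.0]]
contact_force: [-0.4, 0.2, -0.4]
grip_width: 0.0535
finger_force: 64.1
time_s: 33.65
ee_pos: [0.6565, -0.0414, 0.0497]
orientation: [[-0.099, 0.995, 0.001], [0.995, 0.099, -0.003], [-0.003, 0.001, -1.0]]
contact_force: [1.0, -4.4, -0.3]
grip_width: 0.0532
finger_force: 64.3
```

```bash
python3 -m handwheel '0 0 0.06 0 0 0;-0.01 0 0 0 0 0;0 0 0 0 0 0' && python3 -m handwheel '0 0 0 0 0 0;0 0 0 0 0 0;0 0 0 0 0 0' 1 && python3 -m handwheel '0 0 -0.7 0 0 0;0 0 -0.9 0 0 0;0 0 -0.9 0 0 0;0 0 -0.9 0 0 0;0 0 -0.9 0 0 0;0 0 0 0 0 0'
python3 - <<'E'
from h import *
go(470,240,240,-14.9)
E
```

```text
time_s: 33.95
ee_pos: [0.6567, -0.0412, 0.0477]
orientation: [[-0.099, 0.995, 0.002], [0.995, 0.099, -0.002], [-0.002, 0.002, -1.0]]
contact_force: [-0.1, -5.8, 4.6]
grip_width: 0.0532
finger_force: 64.9
time_s: 34.25
ee_pos: [0.6554, -0.039, 0.0464]
orientation: [[-0.099, 0.995, -0.001], [0.995, 0.099, 0.002], [0.002, -0.001, -1.0]]
contact_force: [-0.5, -0.5, -0.1]
grip_width: 0.0851
finger_force: 0.0
time_s: 34.85
ee_pos: [0.659, -0.0398, 0.225]
orientation: [[-0.099, 0.995, 0.011], [0.995, 0.099, -0.001], [-0.002, 0.011, -1.0]]
contact_force: [-0.1, -0.5, 1.3]
grip_width: 0.0851
finger_force: 0.0
from [659.  -39.8 225. ] ang 5.7 tilt [ 0.011  -0.0008] turn rz total 3.43 then shift [ 5.54 -6.36 -0.37]
```

```bash
python3 -m handwheel '0 0 0 0 0 0.86;0 0 0 0 0 0.86;0 0 0 0 0 0.86;0 0 0 0 0 0.85;0.69 -0.79 0 0 0 0;0.69 -0.79 0 0 0 0;0.69 -0.79 0 0 0 0;0.69 -0.79 0 0 0 0;0.69 -0.79 0 0 0 0;0.69 -0.79 0 0 0 0;0.69 -0.79 0 0 0 0;0.69 -0.79 0 0 0 0;0 0 0 0 0 0;0 0 0 0 0 0'
python3 - <<'E'
from h import *
from cell import vision
c=vision.get_calibration('wrist');p,d=vision.grab_frame('wrist');cv2.imwrite('pics/w3.png',p);np.savez('w3.npz',p=p,d=d,**c)
p,d=vision.grab_frame('top');np.savez('top4.npz',p=p,d=d,**vision.get_calibration('top'));f=load('top4.npz')
P=cloud(f)
print('row',rect(f,(255,190,345,230),.07,.082,(P[...,1]>-.062)&(P[...,1]<.094)))
q=cv2.resize(p[185:240,250:360],None,fx=7,fy=7,interpolation=2);cv2.imwrite('pics/row.png',q)
go(486,304,60,-14.9)
E
```

```text
time_s: 36.25
ee_pos: [0.4673, 0.2391, 0.2182]
orientation: [[0.255, 0.967, -0.001], [0.967, -0.255, -0.0], [-0.001, -0.001, -1.0]]
contact_force: [-0.1, -0.7, -0.3]
grip_width: 0.0853
finger_force: 0.0
row {'n': 1029, 'c': array([646.2,  15.4]), 's': array([ 57.5, 160.9]), 'a': 7.9, 'z': 76.5, 'mean': array([645.6,  15.8,  76.4])}
from [468.6 237.8 218.4] ang -14.92 tilt [-0.0004 -0.0006] turn rz total -0.0 then shift [ 1.71 -0.01  3.96]
```

View pics/w3.png

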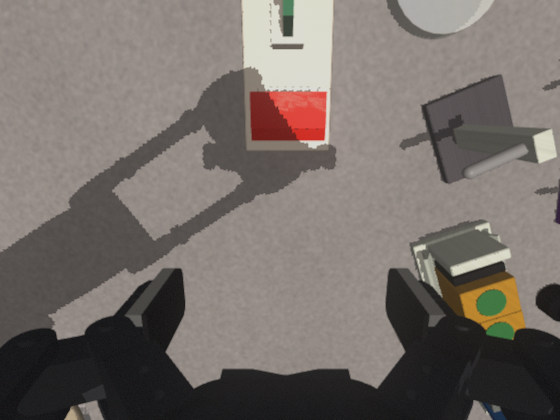

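View pics/row.png

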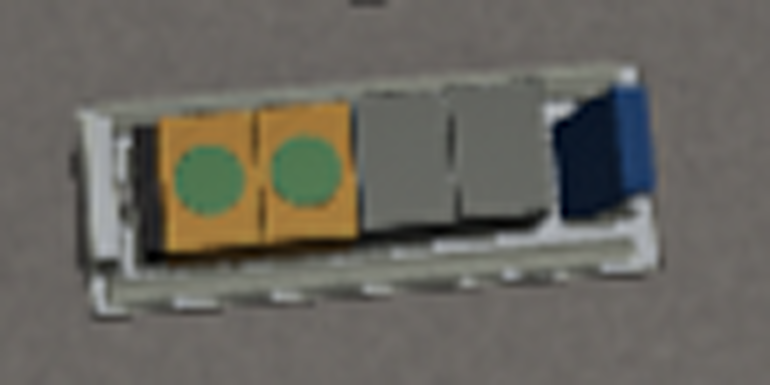

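The row stands in place, with samples at (210,180) and (305,170) in the crop and two blanks after them. The wedge is at (288,116) in the wrist view. Next I'll find which side is its flat face from the depth.

Run:
```python
from h import *
t=np.radians(-14.9);ex=np.array([np.cos(t),np.sin(t)]);ey=np.array([-np.sin(t),np.cos(t)])
for n in ['side1.npz','top4.npz','w3.npz']:
    f=load(n);P=cloud(f);p=f['p'].astype(int)
    m=(p[...,2]>p[...,1]+40)&(p[...,2]>p[...,0]+40)&(np.hypot(P[...,0]-.486,P[...,1]-.304)<.06)
    Q=P[m]*1000;Y=(Q[:,:2]-[486,304])@ey;X=(Q[:,:2]-[486,304])@ex
    print(n,len(Q))
    for z in range(30,130,10):
        k=abs(Q[:,2]-z)<5
        if k.sum()>4:print(z,k.sum(),'Y',np.round(np.percentile(Y[k],[5,50,95]),1),'X',np.round(np.percentile(X[k],[5,50,95]),1))
```

```text
side1.npz 733
40 23 Y [ 3.8 18.8 21.2] X [-26.2 -16.   15.4]
50 51 Y [14.2 20.2 22.2] X [-26.2  -2.6  22.2]
60 62 Y [ 8.5 20.2 22.6] X [-25.6  -1.4  24.2]
70 65 Y [ 8.2 20.  21.6] X [-26.4  -2.1  25.4]
80 63 Y [ 4.7 19.5 21.7] X [-26.3  -3.9  26.3]
90 61 Y [ 3.8 19.9 22.3] X [-26.   -4.1  23.9]
100 68 Y [ 4.6 20.  22.2] X [-26.1  -3.8  24.9]
110 68 Y [-11.6  20.1  21.8] X [-26.3  -7.1  23. ]
120 266 Y [-11.7   6.4  20.5] X [-24.8   1.4  26.1]
top4.npz 0
w3.npz 3746
120 3638 Y [-11.9   4.3  19.6] X [-24.4   0.7  25.5]
```

The +y side is vertical, so the flat face already points toward +y and no flip is needed.

```bash
python3 -m handwheel '0.9 0 0.4 0 0 0;0.95 0 0.5 0 0 0;0 0 0.6 0 0 0;0 0 0 0 0 0;0 0 0 0 0 0'
python3 -c "
from h import *
go(488.4,311.2,79,-14.9)"
```

```text
time_s: 36.85
ee_pos: [0.4879, 0.3086, 0.1584]
orientation: [[0.259, 0.966, -0.001], [0.966, -0.259, -0.001], [-0.002, -0.001, -1.0]]
contact_force: [-0.2, -0.3, 0.6]
grip_width: 0.0854
finger_force: 0.0
from [487.9 308.6 158.4] ang -15.0 tilt [-0.0014 -0.0012] turn rz total -0.02 then shift [ 0.07 -0.    1.99]
```

```bash
python3 -m handwheel '0.07 0 0.9 0 0 0;0 0 0.9 0 0 0;0 0 0.19 0 0 0;0 0 0 0 0 0;0 0 0 0 0 0' && python3 -m handwheel '0 0 0 0 0 0; 0 0 0 0 0 0; 0 0 0 0 0 0; 0 0 0 0 0 0; 0 0 0 0 0 0' 0 && python3 -m handwheel '0 0 -0.4 0 0 0;0 0 -0.6 0 0 0;0 0 -0.8 0 0 0;0 0 -0.8 0 0 0;0 0 -0.5 0 0 0;0 0 0 0 0 0;0 0 0 0 0 0'
python3 -c "
from h import *
go(656.6,-80,200,5.7)"
```

```text
time_s: 37.35
ee_pos: [0.4899, 0.3127, 0.0814]
orientation: [[0.258, 0.966, 0.003], [0.966, -0.258, 0.001], [0.002, 0.003, -1.0]]
contact_force: [0.0, 0.6, -0.4]
grip_width: 0.0854
finger_force: 0.0
time_s: 37.85
ee_pos: [0.4893, 0.3132, 0.0812]
orientation: [[0.257, 0.966, 0.003], [0.966, -0.257, 0.002], [0.002, 0.003, -1.0]]
contact_force: [-0.3, 0.6, 6.0]
grip_width: 0.0544
finger_force: 64.7
time_s: 38.55
ee_pos: [0.4877, 0.3123, 0.2028]
orientation: [[0.257, 0.966, -0.0], [0.966, -0.257, -0.0], [-0.0, -0.0, -1.0]]
contact_force: [0.2, -0.4, -2.4]
grip_width: 0.0547
finger_force: 64.4
from [487.7 312.3 202.8] ang -14.9 tilt [-0.0005 -0.0003] turn rz total -3.43 then shift [-10.18   3.23   0.07]
```

```bash
python3 -m handwheel '0 0 0 0 0 -0.86;0 0 0 0 0 -0.86;0 0 0 0 0 -0.86;0 0 0 0 0 -0.85;-0.77 0.25 0 0 0 0;-0.77 0.25 0 0 0 0;-0.77 0.25 0 0 0 0;-0.77 0.25 0 0 0 0;-0.77 0.25 0 0 0 0;-0.77 0.25 0 0 0 0;-0.77 0.25 0 0 0 0;-0.77 0.25 0 0 0 0;-0.77 0.25 0 0 0 0;-0.77 0.25 0 0 0 0;-0.77 0.25 0 0 0 0;-0.77 0.25 0 0 0 0;-0.77 0.25 0 0 0 0;0 0 0 0 0 0;0 0 0 0 0 0'
python3 -c "
from h import *
go(656,-71.5,160,5.7)"
```

```text
time_s: 40.45
ee_pos: [0.656, -0.0734, 0.2005]
orientation: [[-0.097, 0.995, -0.005], [0.995, 0.097, 0.002], [0.002, -0.005, -1.0]]
contact_force: [-0.6, 0.6, -2.4]
grip_width: 0.0542
finger_force: 64.3
from [656.  -73.4 200.5] ang 5.58 tilt [-0.0048  0.0016] turn rz total -0.02 then shift [0.05 0.01 1.01]
```

```bash
python3 -m handwheel '0.05 0.01 0.5 0 0 -0.02;0 0 0.5 0 0 0;0 0 0 0 0 0;0 0 0 0 0 0'
python3 - <<'E'
from h import *
from cell import vision
c=vision.get_calibration('wrist');p,d=vision.grab_frame('wrist');cv2.imwrite('pics/w4.png',p);np.savez('w4.npz',p=p,d=d,**c)
f=load('w4.npz');P=cloud(f)
m=(abs(P[...,2]-.076)<.004)&(P[...,1]<0)&(P[...,1]>-.09)&(abs(P[...,0]-.655)<.02)
Q=P[m]*1000;t=np.radians(5.7);Y=Q[:,:2]@[-np.sin(t),np.cos(t)]
print('blk far edge along ey',np.percentile(Y,[1,5]))
go(656,-71.5,150,5.7);s=np.array([656,-71.5])@[-np.sin(t),np.cos(t)];print('target TCP ey',s)
E
```

```text
time_s: 40.85
ee_pos: [0.6565, -0.0699, 0.1626]
orientation: [[-0.102, 0.995, -0.002], [0.995, 0.102, 0.001], [0.001, -0.002, -1.0]]
contact_force: [-0.4, -0.0, -0.7]
grip_width: 0.0546
finger_force: 64.3
blk far edge along ey [-123.87667886 -121.02428109]
from [657.3 -70.2 163.7] ang 5.85 tilt [0.0002 0.0001] turn rz total 0.02 then shift [-0.03 -0.04  0.34]
target TCP ey -136.30022908405488
```

View pics/w4.png

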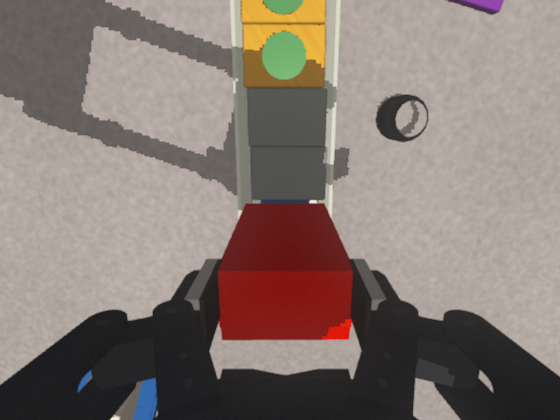

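The wrist view shows the wedge's flat face, with its foot edge at row 204, just past the last blank's edge at row 200. I'll work out the relative gap.

Run:
```python
from h import *
f=load('w4.npz');t=np.radians(5.7);ex=np.array([np.cos(t),np.sin(t)]);ey=np.array([-np.sin(t),np.cos(t)])
def q(u,v,z):
    r=ray(f,u,v,z);return np.round([r[:2]@ex*1000,r[:2]@ey*1000],1)
for n,u,v,z in [('foot',287,204.5,.0927),('footL',245,204.5,.0927),('footR',327,204.5,.0927),('topL',221,268,.2027),('topR',350,268,.2027),('blkL',252,200,.0765),('blkR',325,198,.0765),('blk mid',288,199,.0765)]:print(n,q(u,v,z))
p=f['p'];P=cloud(f)
for v in range(190,215,2):print(v,p[v,288],np.round(P[v,288]*1000,1))
```

```text
foot [ 648.4 -124.4]
footL [ 618.4 -124.5]
footR [ 676.9 -124.3]
topL [ 621.4 -122.4]
topR [ 673.1 -122.2]
blkL [ 621.8 -125.1]
blkR [ 677.2 -123.4]
blk mid [ 649.2 -124.3]
190 [78 82 82] [657.6 -52.2  76.7]
192 [77 81 81] [657.7 -53.6  77.1]
194 [76 81 81] [657.9 -55.4  76.2]
196 [76 81 81] [658.  -56.7  77.2]
198 [75 78 80] [658.2 -58.3  77. ]
200 [79 58 46] [660.1 -72.6  24.3]
202 [80 54 42] [660.1 -73.   30.2]
204 [24 27 99] [658.  -57.8  97.2]
206 [ 28  30 100] [658.  -57.8 102.6]
208 [26 25 98] [658.  -58.  107.1]
210 [23 24 98] [658.  -58.2 111.7]
212 [ 27  29 100] [657.9 -58.2 116.5]
214 [ 26  27 100] [657.9 -58.  121.7]
```

```bash
python3 -m handwheel '-0.085 0.02 0 0 0 0.02;0 0 0 0 0 0;0 0 0.2 0 0 0;0 0 0.25 0 0 0;0 0 0 0 0 0' && python3 -m handwheel '0 0 0.2 0 0 0;0 0 0.2 0 0 0;0 0 0 0 0 0;0 0 0 0 0 0'
```

```text
time_s: 41.4
ee_pos: [0.6569, -0.0741, 0.143]
orientation: [[-0.099, 0.995, -0.004], [0.995, 0.099, 0.001], [0.001, -0.004, -1.0]]
contact_force: [-0.6, -0.3, -2.6]
grip_width: 0.0544
finger_force: 64.4
time_s: 41.8
ee_pos: [0.6583, -0.0743, 0.1288]
orientation: [[-0.099, 0.995, -0.001], [0.995, 0.099, 0.0], [0.0, -0.001, -1.0]]
contact_force: [0.6, 0.3, -1.6]
grip_width: 0.0546
finger_force: 64.4
```

```bash
python3 -m handwheel '0 0 0.15 0 0 0;0 0 0.15 0 0 0;0 0 0 0 0 0;0 0 0 0 0 0' && python3 -m handwheel '0 0 0.1 0 0 0;0 0 0.1 0 0 0;0 0 0 0 0 0;0 0 0 0 0 0'
```

```text
time_s: 42.2
ee_pos: [0.6583, -0.0743, 0.117]
orientation: [[-0.099, 0.995, -0.0], [0.995, 0.099, 0.0], [0.0, -0.0, -1.0]]
contact_force: [0.7, 0.2, -1.9]
grip_width: 0.0548
finger_force: 64.4
time_s: 42.6
ee_pos: [0.6582, -0.0736, 0.1089]
orientation: [[-0.099, 0.995, -0.001], [0.995, 0.099, 0.001], [0.001, -0.001, -1.0]]
contact_force: [1.1, 3.3, -2.9]
grip_width: 0.0546
finger_force: 64.4
```

```bash
python3 -m handwheel '0.03 0 0.1 0 0 0;0.02 0 0.1 0 0 0;0 0 0 0 0 0;0 0 0 0 0 0' && python3 -m handwheel '0.02 0 0.1 0 0 0;0.02 0 0.1 0 0 0;0 0 0 0 0 0;0 0 0 0 0 0'
```

```text
time_s: 43.0
ee_pos: [0.6582, -0.0718, 0.1008]
orientation: [[-0.099, 0.995, -0.0], [0.995, 0.099, 0.001], [0.001, -0.0, -1.0]]
contact_force: [0.8, 4.4, -2.9]
grip_width: 0.0542
finger_force: 64.3
time_s: 43.4
ee_pos: [0.6589, -0.0703, 0.0951]
orientation: [[-0.099, 0.995, 0.002], [0.995, 0.099, 0.0], [0.0, 0.002, -1.0]]
contact_force: [-0.7, 5.9, 6.7]
grip_width: 0.0546
finger_force: 65.3
```

```bash
python3 -m handwheel '0.03 0 0.1 0 0 0;0.02 0 0.1 0 0 0;0 0 0 0 0 0;0 0 0 0 0 0' && python3 -m handwheel '0.02 0 0.08 0 0 0;0.02 0 0.08 0 0 0;0 0 0 0 0 0;0 0 0 0 0 0'
```

```text
time_s: 43.8
ee_pos: [0.6589, -0.069, 0.0883]
orientation: [[-0.099, 0.995, 0.003], [0.995, 0.099, -0.001], [-0.001, 0.003, -1.0]]
contact_force: [-0.8, 4.6, 10.9]
grip_width: 0.0546
finger_force: 65.8
time_s: 44.2
ee_pos: [0.6588, -0.068, 0.0832]
orientation: [[-0.099, 0.995, 0.004], [0.995, 0.099, -0.002], [-0.002, 0.004, -1.0]]
contact_force: [-3.2, 3.3, 16.0]
grip_width: 0.0541
finger_force: 66.4
```

```bash
python3 -m handwheel '0 0 0.05 0 0 0;0 0 0 0 0 0' && python3 -m handwheel '0 0 0 0 0 0;0 0 0 0 0 0;0 0 0 0 0 0' 1 && python3 -m handwheel '0 0 -0.6 0 0 0;0 0 -0.8 0 0 0;-0.1 0 -0.4 0 0 0;0 0 0 0 0 0;0 0 0 0 0 0;0 0 0 0 0 0' 
python3 -m handwheel '0 0 0 0 0 0;0 0 0 0 0 0;0 0 0 0 0 0;0 0 0 0 0 0;0 0 0 0 0 0;0 0 0 0 0 0;0 0 0 0 0 0' 0
python3 - <<'E'
from h import *
from cell import vision
c=vision.get_calibration('wrist');p,d=vision.grab_frame('wrist');np.savez('w5.npz',p=p,d=d,**c)
f=load('w5.npz');P=cloud(f);q=f['p'].astype(int)
m=(q[...,2]>q[...,1]+30)&(q[...,2]>q[...,0]+30)&(P[...,2]>.1)&(P[...,1]<-.04)
print('wedge',np.round(P[m].mean(0)*1000,1),np.percentile(P[m][:,2],[5,50,95]),rect(f,(0,0,560,420),.1,.15,m))
print('stop',rect(f,(0,0,560,200),.055,.066,(P[...,1]>.08)&(abs(P[...,0]-.639)<.035)))
cv2.imwrite('pics/w5.png',p)
go(658.5,-74,122,5.7)
E
```

```text
time_s: 44.4
ee_pos: [0.6589, -0.068, 0.0831]
orientation: [[-0.099, 0.995, 0.005], [0.995, 0.099, -0.002], [-0.003, 0.005, -1.0]]
contact_force: [-5.5, 5.1, 25.1]
grip_width: 0.0545
finger_force: 67.3
time_s: 44.7
ee_pos: [0.6577, -0.0681, 0.0766]
orientation: [[-0.099, 0.995, -0.0], [0.995, 0.099, -0.001], [-0.001, -0.0, -1.0]]
contact_force: [0.7, 0.7, 0.1]
grip_width: 0.0853
finger_force: 0.0
time_s: 45.3
ee_pos: [0.657, -0.071, 0.1469]
orientation: [[-0.099, 0.995, -0.003], [0.995, 0.099, 0.0], [0.001, -0.003, -1.0]]
contact_force: [0.1, 0.2, -0.3]
grip_width: 0.0851
finger_force: 0.0
time_s: 46.0
ee_pos: [0.6582, -0.0712, 0.149]
orientation: [[-0.099, 0.995, 0.0], [0.995, 0.099, -0.0], [-0.0, 0.0, -1.0]]
contact_force: [-0.2, -0.0, 0.0]
grip_width: -0.0001
finger_force: 0.0
wedge [659.3 -68.5 121.7] [0.10752447 0.12289301 0.12419345] {'n': 5274, 'c': array([659.7, -73.8]), 's': array([56. , 36.2]), 'a': 5.5, 'z': 122.9, 'mean': array([659.4, -68.6, 120.9])}
stop {'n': 0, 'c': array([0., 0.]), 's': array([0., 0.]), 'a': 0.0, 'z': nan, 'mean': array([nan, nan, nan])}
from [658.2 -71.2 149. ] ang 5.67 tilt [ 0.0001 -0.0001] turn rz total -0.0 then shift [-0.07  0.    0.67]
  return _methods._mean(a, axis=axis, dtype=dtype,
  ret = ret.dtype.type(ret / rcount)
h.py:22: RuntimeWarning: Mean of empty slice.
  return dict(n=len(Q),c=np.round(c,1),s=np.round(s,1),a=round(a,1),z=round(float(np.median(Q[:,2]))*1000,1),mean=np.round(Q.mean(0)*1000,1))
  ret = um.true_divide(
```

View pics/w5.png

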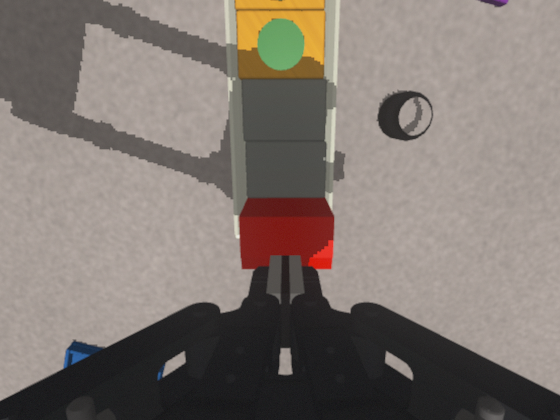

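The wedge top reads about 122 mm, so it's home. I'll press it once on the flat top to make sure.

```bash
python3 -m handwheel '-0.06 0 0.3 0 0 0;0 0 0.25 0 0 0;0 0 0.08 0 0 0;0 0 0 0 0 0;0 0 0 0 0 0' && python3 -m handwheel '0 0 0.05 0 0 0;0 0 0 0 0 0;0 0 0 0 0 0' && python3 -m handwheel '0 0 0.05 0 0 0;0 0 0 0 0 0;0 0 0 0 0 0'
```

```text
time_s: 46.55
ee_pos: [0.6584, -0.0736, 0.1234]
orientation: [[-0.099, 0.995, -0.0], [0.995, 0.099, 0.0], [0.0, -0.0, -1.0]]
contact_force: [0.6, 0.1, 0.6]
grip_width: 0.0
finger_force: 0.0
time_s: 46.85
ee_pos: [0.6585, -0.0736, 0.1219]
orientation: [[-0.099, 0.995, 0.0], [0.995, 0.099, -0.0], [-0.0, 0.0, -1.0]]
contact_force: [0.2, -0.1, -0.3]
grip_width: -0.0003
finger_force: 0.0
time_s: 47.15
ee_pos: [0.6583, -0.0736, 0.1196]
orientation: [[-0.099, 0.995, -0.0], [0.995, 0.099, -0.0], [-0.0, -0.0, -1.0]]
contact_force: [-0.6, -0.5, -0.4]
grip_width: 0.0
finger_force: 0.0
```

```bash
python3 -m handwheel '0 0 0.05 0 0 0;0 0 0 0 0 0;0 0 0 0 0 0' && python3 -m handwheel '0 0 0.05 0 0 0;0 0 0 0 0 0;0 0 0 0 0 0'
```

```text
time_s: 47.45
ee_pos: [0.6583, -0.0736, 0.1176]
orientation: [[-0.099, 0.995, -0.0], [0.995, 0.099, -0.0], [-0.0, -0.0, -1.0]]
contact_force: [0.3, -0.1, -0.0]
grip_width: 0.0004
finger_force: 0.0
time_s: 47.75
ee_pos: [0.6583, -0.0736, 0.1156]
orientation: [[-0.099, 0.995, -0.0], [0.995, 0.099, -0.0], [-0.0, -0.0, -1.0]]
contact_force: [0.1, 0.5, -0.4]
grip_width: -0.0
finger_force: 0.0
```

Run:
```python
from h import *
from cell import vision
for n in ['wrist','side']:
    c=vision.get_calibration(n);p,d=vision.grab_frame(n);np.savez(n+'6.npz',p=p,d=d,**c)
f=load('wrist6.npz');P=cloud(f);q=f['p'].astype(int)
m=(q[...,2]>q[...,1]+30)&(q[...,2]>q[...,0]+30)&(P[...,2]>.1)&(P[...,1]<-.04)
print(m.sum(),np.percentile(P[m][:,2],[5,50,80,95]))
a=f['p'][150:330,180:400];b=load('side6.npz')['p'][130:240,240:400]
cv2.imwrite('pics/m6.png',np.vstack([cv2.resize(a,(396,324)),cv2.resize(b,(396,272))]))
```

```text
6190 [0.10568102 0.12284788 0.12355164 0.12415004]
```

View pics/m6.png

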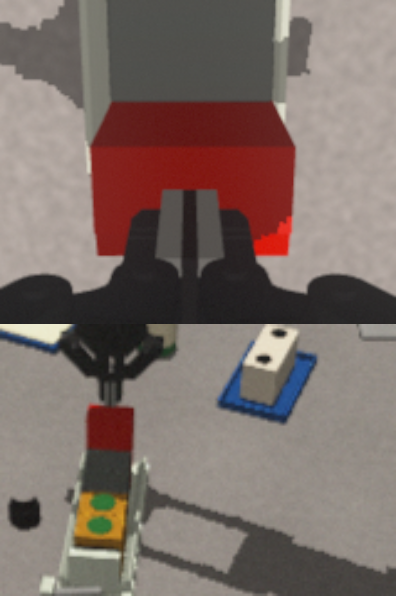

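The shut fingertips are over the middle of the wedge top and not touching yet. The bar lies level in the tray. I'll keep going down in small steps.

```bash
python3 -m handwheel '0 0 0.05 0 0 0;0 0 0 0 0 0;0 0 0 0 0 0' && python3 -m handwheel '0 0 0.05 0 0 0;0 0 0 0 0 0;0 0 0 0 0 0'&& python3 -m handwheel '0 0 0.05 0 0 0;0 0 0 0 0 0;0 0 0 0 0 0'
```

```text
time_s: 48.15
ee_pos: [0.6583, -0.0736, 0.1136]
orientation: [[-0.099, 0.995, -0.0], [0.995, 0.099, -0.0], [0.0, -0.0, -1.0]]
contact_force: [-0.4, 0.7, 0.0]
grip_width: -0.0002
finger_force: 0.0
time_s: 48.45
ee_pos: [0.6583, -0.0735, 0.1116]
orientation: [[-0.099, 0.995, -0.0], [0.995, 0.099, -0.0], [-0.0, -0.0, -1.0]]
contact_force: [-0.4, -0.4, -0.1]
grip_width: -0.0005
finger_force: 0.0
time_s: 48.75
ee_pos: [0.6583, -0.0735, 0.1096]
orientation: [[-0.099, 0.995, -0.0], [0.995, 0.099, -0.0], [0.0, -0.0, -1.0]]
contact_force: [-0.5, -0.7, -0.3]
grip_width: 0.0001
finger_force: 0.0
```

Run:
```python
from h import *
f=load('wrist6.npz');P=cloud(f)
for v in range(246,300,6):print(v,np.round(P[v,[272,276,294,298]]*1000,0).tolist())
f=load('side6.npz');P=cloud(f)
for v in range(140,175,3):print(v,[ (f['p'][v,u].tolist(),np.round(P[v,u]*1000,0).tolist()) for u in (284,)])
```

```text
246 [[652.0, -65.0, 123.0], [654.0, -65.0, 123.0], [663.0, -64.0, 124.0], [665.0, -64.0, 122.0]]
252 [[652.0, -68.0, 123.0], [654.0, -68.0, 124.0], [663.0, -67.0, 123.0], [665.0, -67.0, 123.0]]
258 [[652.0, -61.0, 146.0], [654.0, -62.0, 145.0], [662.0, -60.0, 147.0], [663.0, -61.0, 145.0]]
264 [[652.0, -61.0, 153.0], [654.0, -61.0, 153.0], [661.0, -60.0, 153.0], [663.0, -60.0, 153.0]]
270 [[653.0, -61.0, 158.0], [654.0, -61.0, 159.0], [661.0, -60.0, 158.0], [663.0, -60.0, 158.0]]
276 [[653.0, -62.0, 163.0], [654.0, -61.0, 164.0], [661.0, -60.0, 163.0], [663.0, -60.0, 163.0]]
282 [[653.0, -61.0, 169.0], [655.0, -61.0, 167.0], [661.0, -60.0, 168.0], [663.0, -61.0, 168.0]]
288 [[653.0, -61.0, 173.0], [655.0, -62.0, 172.0], [661.0, -60.0, 173.0], [662.0, -60.0, 173.0]]
294 [[653.0, -62.0, 176.0], [655.0, -61.0, 177.0], [661.0, -61.0, 176.0], [662.0, -59.0, 179.0]]
140 [([33, 31, 32], [658.0, -61.0, 225.0])]
143 [([78, 78, 85], [658.0, -61.0, 214.0])]
146 [([77, 80, 84], [718.0, -346.0, 0.0])]
149 [([67, 71, 74], [712.0, -322.0, 4.0])]
152 [([30, 34, 33], [661.0, -75.0, 173.0])]
155 [([47, 48, 49], [659.0, -66.0, 168.0])]
158 [([43, 48, 50], [658.0, -60.0, 161.0])]
161 [([40, 46, 46], [659.0, -63.0, 148.0])]
164 [([15, 17, 96], [662.0, -79.0, 125.0])]
167 [([19, 22, 100], [659.0, -68.0, 122.0])]
170 [([24, 23, 102], [657.0, -55.0, 121.0])]
173 [([17, 20, 102], [657.0, -56.0, 108.0])]
```

The depth shows the shut fingertips stand well behind the TCP. The wedge top is at 122 mm, which is fully home, and it has already been pressed to 25 N, so I'll check the stop on the way to the tag instead.

```bash
python3 -m handwheel '0 0 -0.9 0 0 0;0 0 -0.9 0 0 0;0.8 0 -0.9 0 0 0;0.8 -0.1 0 0 0 0;0.8 -0.1 0 0 0 0;0 0 0 0 0 0;0 0 0 0 0 0' 1
python3 - <<'E'
from h import *
from cell import vision
c=vision.get_calibration('wrist');p,d=vision.grab_frame('wrist');np.savez('w7.npz',p=p,d=d,**c);cv2.imwrite('pics/w7.png',p)
f=load('w7.npz');P=cloud(f)
print('stop',rect(f,(0,0,560,420),.055,.0665,(P[...,1]>.09)&(P[...,1]<.125)&(abs(P[...,0]-.639)<.033)))
print('row',rect(f,(0,0,560,420),.07,.083,(P[...,1]>-.05)&(P[...,1]<.12)&(abs(P[...,0]-.645)<.04)))
g=load('top4.npz')
q=g['p'].astype(int);PG=cloud(g)
E
```

```text
time_s: 49.45
ee_pos: [0.6408, 0.0216, 0.2179]
orientation: [[-0.1, 0.995, 0.0], [0.995, 0.1, -0.001], [-0.001, 0.0, -1.0]]
contact_force: [0.5, -0.1, 0.1]
grip_width: 0.0852
finger_force: 0.0
stop {'n': 731, 'c': array([637.4, 111. ]), 's': array([56.9, 15. ]), 'a': 5.4, 'z': 63.1, 'mean': array([638.3, 108.9,  62.9])}
row {'n': 10166, 'c': array([645.6,  35.1]), 's': array([ 57.4, 178.1]), 'a': 7.5, 'z': 77.2, 'mean': array([646.2,  33.2,  77.1])}
```

View pics/w7.png

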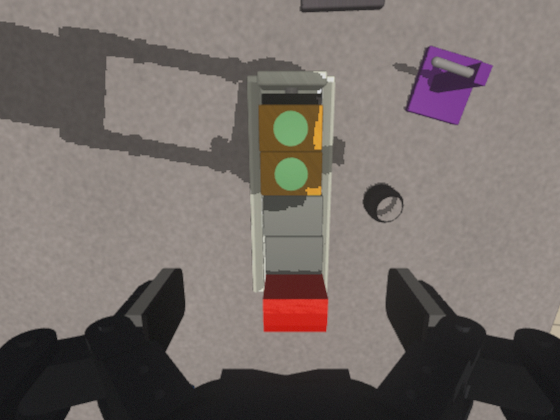

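The wrist view shows the row tight, with the wedge down at (295,305). The stop at (292,97) has moved about 7 mm from its rest position. On to the tag.

```bash
python3 -c "
from h import *
go(490,325,240,-15)"; python3 -m handwheel '0 0 -0.5 0 0 0.87;0 0 0 0 0 0.87;0 0 0 0 0 0.87;0 0 0 0 0 0.86;0 0 0 0 0 0'
python3 -c "
from h import *
go(490,325,240,-15)"
```

```text
from [641.   20.8 217.7] ang 5.7 tilt [ 0.0003 -0.001 ] turn rz total 3.45 then shift [ 6.37 -5.62 -0.56]
time_s: 50.0
ee_pos: [0.6412, 0.0197, 0.2373]
orientation: [[0.263, 0.965, -0.0], [0.965, -0.263, -0.001], [-0.001, -0.0, -1.0]]
contact_force: [-0.4, 0.0, 0.1]
grip_width: 0.0852
finger_force: 0.0
from [641.2  19.7 237.3] ang -15.23 tilt [-0.0003 -0.0006] turn rz total -0.04 then shift [ 6.39 -5.63 -0.07]
```

```bash
python3 -m handwheel '0.8 -0.7 0 0 0 0;0.8 -0.7 0 0 0 0;0.8 -0.7 0 0 0 0;0.8 -0.7 0 0 0 0;0.8 -0.7 0 0 0 0;0.8 -0.7 0 0 0 0;0.8 -0.7 0 0 0 0;0.8 -0.7 0 0 0 0;0 0 0 0 0 0;0 0 0 0 0 0'
python3 - <<'E'
from h import *
from cell import vision
c=vision.get_calibration('wrist');p,d=vision.grab_frame('wrist');np.savez('w8.npz',p=p,d=d,**c);cv2.imwrite('pics/w8.png',p)
f=load('w8.npz');P=cloud(f)
near=np.hypot(P[...,0]-.513,P[...,1]-.402)<.05
print('stem',rect(f,(0,0,560,420),.144,.16,near));
g=p.astype(int);gr=(g[...,1]>g[...,2]+12)
print('plate',rect(f,(0,0,560,420),.096,.106,near&gr));print('dock',rect(f,(0,0,560,300),.006,.02,np.hypot(P[...,0]-.5,P[...,1]-.354)<.15))
print('post',rect(f,(0,0,560,420),.130,.14,np.hypot(P[...,0]-.655,P[...,1]-.237)<.03))
go(512,400,112,-15)
E
```

```text
time_s: 51.0
ee_pos: [0.4917, 0.3269, 0.2375]
orientation: [[0.259, 0.966, 0.0], [0.966, -0.259, -0.001], [-0.001, 0.001, -1.0]]
contact_force: [-0.3, -0.9, 0.1]
grip_width: 0.0854
finger_force: 0.0
stem {'n': 549, 'c': array([512.4, 403.7]), 's': array([15.5, 15.7]), 'a': 75.0, 'z': 151.1, 'mean': array([512.5, 403.6, 151.1])}
plate {'n': 388, 'c': array([512.5, 403.6]), 's': array([55.4,  6.7]), 'a': 75.2, 'z': 103.1, 'mean': array([513. , 404.6, 103.2])}
dock {'n': 8653, 'c': array([543.6, 350.9]), 's': array([181.8, 194.3]), 'a': 81.4, 'z': 11.1, 'mean': array([505.2, 363. ,  11.3])}
post {'n': 526, 'c': array([646.2, 239. ]), 's': array([43., 23.]), 'a': 8.8, 'z': 134.8, 'mean': array([657.6, 241.9, 134.3])}
from [492.2 326.1 237.5] ang -15.09 tilt [ 0.0003 -0.0012] turn rz total -0.01 then shift [1.91 0.   3.14]
```

View pics/w8.png

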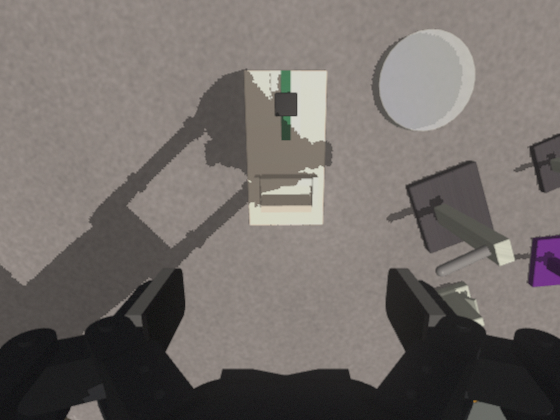

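```bash
python3 -m handwheel '0.98 0 0.3 0 0 0;0.97 0 0.3 0 0 0;0 0 0.5 0 0 0;0 0 0 0 0 0;0 0 0 0 0 0'
python3 -c "
from h import *
go(512,401.5,109,-15)"
```

```text
time_s: 51.55
ee_pos: [0.5127, 0.4004, 0.1934]
orientation: [[0.263, 0.965, -0.001], [0.965, -0.263, -0.001], [-0.002, -0.0, -1.0]]
contact_force: [0.3, 0.5, -0.6]
grip_width: 0.0852
finger_force: 0.0
from [512.7 400.4 193.4] ang -15.24 tilt [-0.0009 -0.0015] turn rz total -0.04 then shift [ 0.02 -0.03  2.11]
```

```bash
python3 -m handwheel '0.02 -0.02 0.8 0 0 -0.04;0 0 0.8 0 0 0;0 0 0.45 0 0 0;0 0 0 0 0 0;0 0 0 0 0 0' && python3 -m handwheel '0 0 0 0 0 0; 0 0 0 0 0 0; 0 0 0 0 0 0; 0 0 0 0 0 0; 0 0 0 0 0 0;0 0 0 0 0 0;0 0 0 0 0 0' 0 && python3 -m handwheel '0 0 -0.4 0 0 0;0 0 -0.7 0 0 0;0 0 -0.8 0 0 0;0 0 -0.8 0 0 0;0 0 0 0 0 0;0 0 0 0 0 0'
python3 - <<'E'
from h import *
from cell import vision
for n in ['wrist','side']:
    c=vision.get_calibration(n);p,d=vision.grab_frame(n);np.savez(n+'9.npz',p=p,d=d,**c)
f=load('wrist9.npz');P=cloud(f)
print('post',rect(f,(0,0,560,420),.128,.14,(abs(P[...,0]-.657)<.03)&(abs(P[...,1]-.24)<.03)))
for n in ['w8.npz','top0.npz']:
    f=load(n);P=cloud(f);Q=P[(P[...,2]>.117)&(P[...,2]<.134)&(P[...,0]>.595)&(P[...,0]<.648)&(abs(P[...,1]-.236)<.02)]*1000
    k=np.polyfit(Q[:,0],Q[:,1],1);print(n,len(Q),'peg yaw',np.degrees(np.arctan(k[0])),'y at 630',np.polyval(k,630),'x range',np.percentile(Q[:,0],[1,99]), 'z fit',np.polyfit(Q[:,0]-630,Q[:,2],1))
f=load('top0.npz');P=cloud(f)
print(rect(f,(205,180,250,225),.003,.014,(P[...,0]<.74)&(P[...,0]>.6)&(abs(P[...,1]-.234)<.06)&(f['p'].max(-1)<75)))
E
```

```text
time_s: 52.05
ee_pos: [0.5126, 0.4026, 0.1133]
orientation: [[0.258, 0.966, 0.002], [0.966, -0.258, 0.001], [0.001, 0.002, -1.0]]
contact_force: [0.3, 0.0, 0.3]
grip_width: 0.0852
finger_force: 0.0
time_s: 52.75
ee_pos: [0.5118, 0.4034, 0.1122]
orientation: [[0.257, 0.966, 0.001], [0.966, -0.257, 0.001], [0.001, 0.001, -1.0]]
contact_force: [0.3, 0.5, 2.9]
grip_width: 0.0141
finger_force: 60.6
time_s: 53.35
ee_pos: [0.5113, 0.4031, 0.2196]
orientation: [[0.257, 0.966, 0.0], [0.966, -0.257, 0.0], [0.0, 0.0, -1.0]]
contact_force: [-0.4, -0.7, -2.1]
grip_width: 0.0142
finger_force: 60.1
post {'n': 509, 'c': array([655.3, 240.6]), 's': array([24. , 23.2]), 'a': 8.1, 'z': 134.6, 'mean': array([659.1, 243.2, 133.8])}
w8.npz 602 peg yaw 8.073386123513767 y at 630 238.79298730336822 x range [604.66487503 647.29467056] z fit [-1.26379536e-01  1.28295571e+02]
top0.npz 55 peg yaw 7.704697835791916 y at 630 232.88102048037894 x range [603.27977931 645.78185042] z fit [ -0.14596773 127.00826571]
{'n': 302, 'c': array([662.5, 237.1]), 's': array([98.9, 89.8]), 'a': 7.9, 'z': 12.3, 'mean': array([669.9, 238.5,  11.7])}
```

```bash
python3 -m handwheel '0 0 0 0 0 -0.96;0 0 0 0 0 -0.96;0 0 0 0 0 -0.96;0 0 0 0 0 -0.96;0 0 0 0 0 0;0 0 0 0 0 0'
python3 -c "
from h import *
go(560,226,165,7.9)"
```

```text
time_s: 54.05
ee_pos: [0.5109, 0.4027, 0.2181]
orientation: [[-0.139, 0.99, -0.002], [0.99, 0.139, -0.002], [-0.001, -0.003, -1.0]]
contact_force: [0.2, -0.8, -0.6]
grip_width: 0.0146
finger_force: 60.1
from [510.9 402.7 218.1] ang 8.01 tilt [-0.0023 -0.0016] turn rz total 0.02 then shift [-4.54  0.61  1.33]
```

```bash
python3 -m handwheel '-0.76 0.1 0 0 0 0;-0.76 0.1 0 0 0 0;-0.76 0.1 0 0 0 0;-0.76 0.1 0 0 0 0;-0.75 0.1 0 0 0 0;-0.75 0.1 0 0 0 0;0 0 0.65 0 0 0;0 0 0.65 0 0 0;0 0 0 0 0 0;0 0 0 0 0 0'
python3 - <<'E'
from h import *
from cell import vision
c=vision.get_calibration('side');p,d=vision.grab_frame('side');np.savez('s10.npz',p=p,d=d,**c)
cv2.imwrite('pics/s10.png',cv2.resize(p[190:330,180:390],None,fx=3.8,fy=3.8,interpolation=2))
go(560,226,162,7.9)
E
```

```text
time_s: 55.05
ee_pos: [0.5606, 0.2267, 0.1674]
orientation: [[-0.141, 0.99, -0.001], [0.99, 0.141, -0.0], [-0.0, -0.001, -1.0]]
contact_force: [0.2, -0.0, -0.6]
grip_width: 0.0147
finger_force: 60.1
from [561.4 227.  168.4] ang 8.11 tilt [0.001  0.0002] turn rz total 0.04 then shift [-0.02 -0.04  0.16]
```

View pics/s10.png

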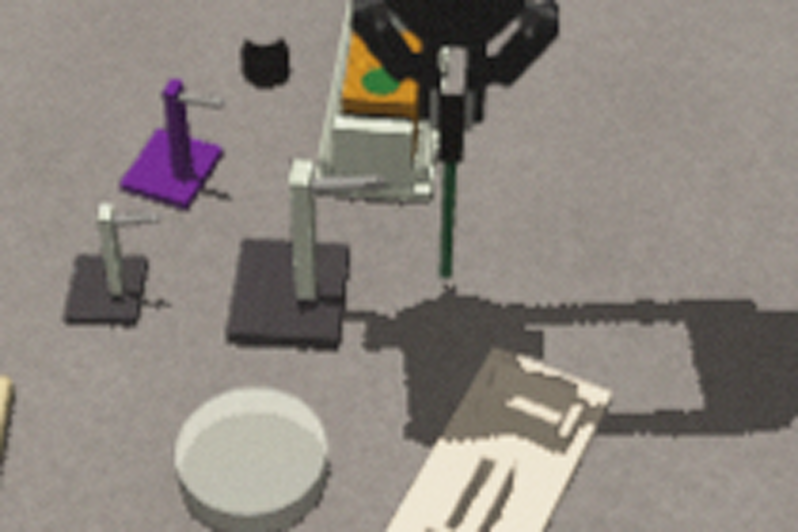

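The side view shows the tag held upright at crop (448,215), with the target peg tip at (380,180). I'll compare the two in the same camera.

Run:
```python
from h import *
f=load('s10.npz');P=cloud(f)*1000;p=f['p'].astype(int)
t=np.radians(7.9);A=np.array([[np.cos(t),np.sin(t)],[-np.sin(t),np.cos(t)]])
def loc(Q):return (Q[:,:2]-[629,235.7])@A.T
m=(p[...,1]>p[...,2]+15)&(np.hypot(P[...,0]-560,P[...,1]-226)<50)&(P[...,2]>50)
L=loc(P[m]);z=P[m][:,2];print('tag',m.sum(),np.percentile(L[:,0],[5,50,95]),np.percentile(L[:,1],[5,50,95,99]),z.min(),z.max())
m=(P[...,2]>112)&(P[...,2]<136);m[:230]&=True
Q=P[m];L=loc(Q);k=(abs(L[:,1])<14)&(L[:,0]>-40)&(L[:,0]<8);L=L[k];z=Q[k][:,2]
for a in range(-32,8,6):
    j=abs(L[:,0]-a)<3
    if j.any():print(a,j.sum(),np.round(np.percentile(L[j,1],[10,50,90]),1),np.round(np.percentile(z[j],[10,50,90]),1))
```

```text
tag 98 [-77.30036308 -67.8057439  -32.81708975] [12.22448374 27.60090386 38.05094719 39.55050758] 68.4655966261225 464.3380085873671
-20 9 [-1.7  1.1  3.6] [127.  129.1 132.4]
-14 8 [-0.7  0.5  3.5] [126.5 130.4 132.1]
-8 8 [0.5 3.  3.7] [122.9 128.  131.6]
-2 10 [0.1 4.3 5.5] [124.4 127.8 130.7]
4 10 [-2.   1.2  3.6] [121.9 126.9 129.7]
```

```bash
python3 -m handwheel '-0.01 0 0.16 0 0 0.03;0 0.3 0 0 0 0;0 0.4 0 0 0 0;0 0 0 0 0 0;0 0 0 0 0 0' && python3 -m handwheel '0 0.3 0 0 0 0;0 0.3 0 0 0 0;0 0 0 0 0 0;0 0 0 0 0 0' && python3 -m handwheel '0 0.2 0 0 0 0;0 0.15 0 0 0 0;0 0 0 0 0 0;0 0 0 0 0 0'
python3 -c "
from h import *
go(627,235.4,150.5,7.9)"
```

```text
time_s: 55.6
ee_pos: [0.589, 0.2303, 0.1613]
orientation: [[-0.138, 0.99, -0.0], [0.99, 0.138, -0.0], [-0.0, -0.0, -1.0]]
contact_force: [0.1, -0.9, -0.7]
grip_width: 0.0143
finger_force: 60.1
time_s: 56.0
ee_pos: [0.6126, 0.2335, 0.161]
orientation: [[-0.138, 0.99, -0.001], [0.99, 0.138, -0.0], [-0.0, -0.001, -1.0]]
contact_force: [-0.1, 0.1, -2.0]
grip_width: 0.0142
finger_force: 60.1
time_s: 56.4
ee_pos: [0.6263, 0.2354, 0.1611]
orientation: [[-0.138, 0.99, -0.0], [0.99, 0.138, -0.0], [-0.0, -0.0, -1.0]]
contact_force: [-0.5, -0.3, -1.3]
grip_width: 0.0139
finger_force: 60.1
from [626.3 235.4 161.1] ang 7.95 tilt [-0.0004 -0.0002] turn rz total 0.01 then shift [-0.    0.02  0.27]
```

Free of contact the whole way. Lowering until the eye takes the weight.

```bash
python3 -m handwheel '0 0 0.1 0 0 0;0 0 0.1 0 0 0;0 0 0 0 0 0;0 0 0 0 0 0' && python3 -m handwheel '0 0 0.04 0 0 0;0 0 0.04 0 0 0;0 0 0 0 0 0;0 0 0 0 0 0'
```

```text
time_s: 56.8
ee_pos: [0.626, 0.2354, 0.153]
orientation: [[-0.138, 0.99, -0.001], [0.99, 0.138, -0.0], [-0.0, -0.001, -1.0]]
contact_force: [-0.5, -0.7, -1.3]
grip_width: 0.0142
finger_force: 60.1
time_s: 57.2
ee_pos: [0.6266, 0.2356, 0.1516]
orientation: [[-0.138, 0.99, 0.002], [0.99, 0.138, 0.0], [0.0, 0.002, -1.0]]
contact_force: [-0.9, 0.2, 6.8]
grip_width: 0.0147
finger_force: 60.8
```

Run:
```python
from h import *
from cell import vision
c=vision.get_calibration('side');p,d=vision.grab_frame('side')
cv2.imwrite('pics/s11.png',cv2.resize(p[190:330,180:390],None,fx=3.8,fy=3.8,interpolation=2))
```

```text
(no output)
```

View pics/s11.png

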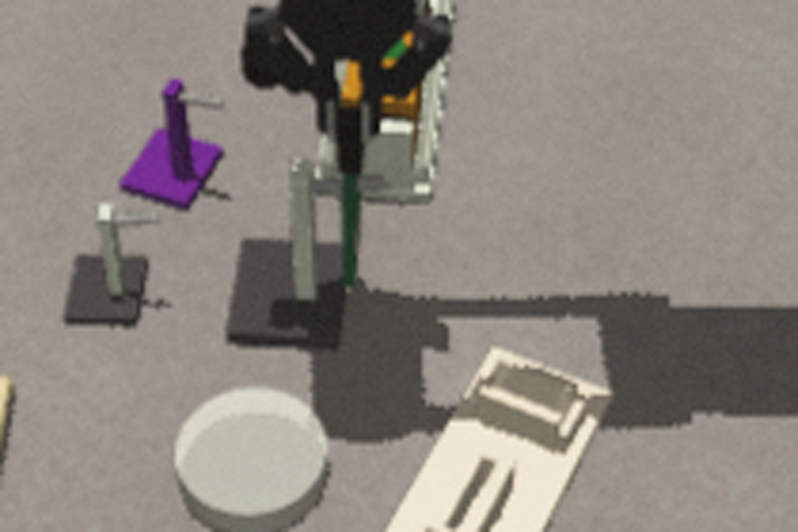

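The peg passes through the eye at crop (350–380,183), and the load is on it at the predicted height. Releasing.

```bash
python3 -m handwheel '0 0 -0.02 0 0 0;0 0 0 0 0 0' && python3 -m handwheel '0 0 0 0 0 0;0 0 0 0 0 0;0 0 0 0 0 0;0 0 0 0 0 0' 0.6 && python3 -m handwheel '0 0 -0.3 0 0 0;0 0 -0.5 0 0 0;0 0 -0.8 0 0 0;0 0 -0.8 0 0 0;0 -0.6 -0.6 0 0 0;0 -0.8 0 0 0 0;0 -0.8 0 0 0 0;0 -0.8 0 0 0 0;0 0 0 0 0 0;0 0 0 0 0 0;0 0 0 0 0 0;0 0 0 0 0 0;0 0 0 0 0 0'
python3 - <<'E'
from h import *
from cell import vision
f={};v=[]
for n in ['side','top']:
    c=vision.get_calibration(n);p,d=vision.grab_frame(n);np.savez(n+'12.npz',p=p,d=d,**c);v.append(p)
cv2.imwrite('pics/fin.png',np.vstack([cv2.resize(v[0][140:340,180:400],(660,600))[:330],cv2.resize(v[1][150:300,150:460],(660,270))]))
f=load('top12.npz');P=cloud(f)
print('bar',rect(f,(384,240,455,300),.055,.075));print('wedge',rect(f,(315,180,350,230),.112,.135))
print('stem',rect(f,(200,160,260,230),.155,.2))
E
```

```text
time_s: 57.45
ee_pos: [0.6265, 0.2355, 0.1516]
orientation: [[-0.138, 0.99, 0.001], [0.99, 0.138, 0.0], [0.0, 0.001, -1.0]]
contact_force: [-1.7, -0.1, 4.7]
grip_width: 0.0147
finger_force: 60.7
time_s: 57.85
ee_pos: [0.6262, 0.2354, 0.1504]
orientation: [[-0.138, 0.99, -0.001], [0.99, 0.138, -0.0], [-0.0, -0.001, -1.0]]
contact_force: [0.6, -0.0, 0.2]
grip_width: 0.0508
finger_force: 0.0
time_s: 59.15
ee_pos: [0.5083, 0.2189, 0.2705]
orientation: [[-0.138, 0.99, -0.0], [0.99, 0.138, -0.0], [-0.0, -0.0, -1.0]]
contact_force: [0.9, 0.3, 0.1]
grip_width: 0.0514
finger_force: 0.0
bar {'n': 696, 'c': array([ 481.3, -346. ]), 's': array([111.1,  50.7]), 'a': 78.2, 'z': 64.4, 'mean': array([ 481.1, -345.3,   64.4])}
wedge {'n': 256, 'c': array([657.3, -77.3]), 's': array([56.1, 35.6]), 'a': 5.7, 'z': 121.6, 'mean': array([656.7, -76.4, 121.6])}
stem {'n': 2, 'c': array([637.5, 226.5]), 's': array([2.5, 0. ]), 'a': -160.5, 'z': 174.7, 'mean': array([637.5, 226.5, 174.7])}
```

View pics/fin.png

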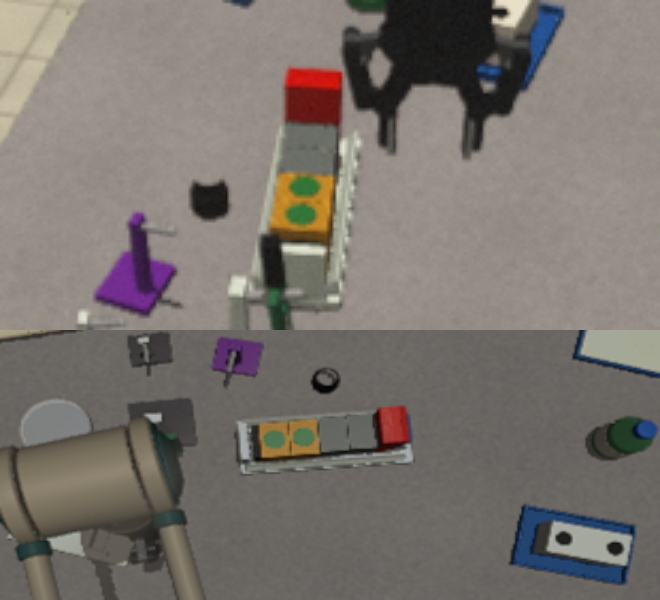

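The tag hangs at (273,270) and everything else is in place. Before handing in I'll check the tag's lean and that it's at rest.

```bash
python3 -m handwheel '0 0 0 0 0 0;0 0 0 0 0 0;0 0 0 0 0 0;0 0 0 0 0 0;0 0 0 0 0 0;0 0 0 0 0 0;0 0 0 0 0 0;0 0 0 0 0 0;0 0 0 0 0 0;0 0 0 0 0 0' >/dev/null
python3 - <<'E'
from h import *
from cell import vision
t=np.radians(7.9);A=np.array([[np.cos(t),np.sin(t)],[-np.sin(t),np.cos(t)]])
def an(f):
    P=cloud(f)*1000;p=f['p'].astype(int);L=(P[...,:2]-[629,235.7])@A.T;z=P[...,2]
    box=(abs(L[...,0]+2)<26)&(abs(L[...,1])<34)
    g=box&(p[...,1]>p[...,2]+12)&(z>45)&(z<150);s=box&(z>142)&(z<192)&(p.max(-1)<90)
    for n,m in(('plate',g),('stem',s)):
        print(n,m.sum(),'mean',np.round([L[m][:,0].mean(),L[m][:,1].mean(),z[m].mean()],1),'z',np.round(np.percentile(z[m],[2,98])))
        for a in range(50,195,20):
            j=m&(abs(z-a)<10)
            if j.sum()>3:print('  ',a,np.round([np.median(L[j][:,0]),np.median(L[j][:,1])],1),j.sum())
an(load('side12.npz'))
c=vision.get_calibration('side');p,d=vision.grab_frame('side');np.savez('s13.npz',p=p,d=d,**c);an(load('s13.npz'))
E
```

```text
plate 118 mean [ -4.1  18.7 108. ] z [ 58. 144.]
   50 [-9.3 27.3] 4
   70 [-8.1 26.6] 17
   90 [-6.7 24.7] 24
   110 [-5.2 23.5] 28
   130 [-3.4 23.7] 27
   150 [ 1.  17.4] 18
stem 120 mean [  1.6   4.4 170.8] z [144. 191.]
   150 [-0.1  6.9] 34
   170 [2.1 6.9] 43
   190 [3.  2.1] 43
plate 122 mean [ -4.3  18.4 106.4] z [ 57. 142.]
   50 [-8.1 27.5] 6
   70 [-5.9 26.6] 19
   90 [-6.9 21.9] 27
   110 [-5.4 25.4] 25
   130 [-3.4 23.3] 29
   150 [-0.4 16.3] 16
stem 118 mean [  1.7   4.  170.5] z [145. 191.]
   150 [0.1 7.1] 34
   170 [2.  6.4] 43
   190 [4.2 2.7] 41
```

The lean is about 0.1 rad and steady, which is inside the limit. Handing in.

```bash
python3 -c "
from cell import order
print(order.hand_in())"
```

```text
the job is handed in; nothing more can be done
None
```

The job was handed in after about 60 s of robot time, with no verdict returned: by my last checks the bar is in the tray, the two samples and two blanks are wedged tight with the stop pushed in about 7 mm, and the tag hangs free on the large grey stand's peg.

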